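# Hang the parts tray below the drop link at the packing bench

## Robot

A 6-joint arm with a two-finger parallel gripper is mounted at the origin on the work surface. World frame = base frame: x ahead of the robot, y to its left, z up, the work surface at z = 0. Lengths are in m, angles in degrees, forces in N, time in s.
With the tool pointing down it reaches from about 0.4 to 0.825 m from the base axis. Payload 7 kg.
Tool frame: the origin (TCP) lies on the centre line of the jaws, within the pads' length; the fingertips stand 19 mm ahead of it and the grasp point (between the pads) is the TCP; z points along the fingers, y is the line along which they close (so a half turn about z gives the same grasp; the last joint's range is limited). The gripper opens to 88 mm and grips with 3 to 60 N. Pads are 19 mm wide; open, the fingers measure 130 mm over their backs; the gripper's body (78 mm by 193 mm) begins 47 mm behind the grasp point.
Start: joints at [16.507, 20.546, 0.682, 0, -70.136, -16.507], TCP at [0.675, -0, 0.246] pointing down, gripper open.
Joint ranges: [-176.03, 176.03], [-82.01, 121.73], [-58.28, 71.71], [-173.87, 95.51], [-174.79, -0.11], [-173.66, 173.66]. Speed limits (degrees/s): [136.94, 136.94, 172.46, 180, 180, 180].

## Interface

Orientations are given as [roll, pitch, yaw] about the fixed x, y, z axes, in that order (R = Rz(yaw) Ry(pitch) Rx(roll)).
In Python, from plant import get_state, capture, close_job gives the robot as it stands.
- The arm moves only by the tool apply_moves, never from a script. Its argument "targets" is a list of rows, each a list of 7 numbers: the opening, from 0 (shut) to 1 (fully open), then the shift along the tool's x, y, z normalised to -1 to 1, where 1 is 1000 mm, then the turn, a rotation vector about the tool's x, y, z normalised to -1 to 1, where 1 is 90 degrees. In form: [[claw, tx, ty, tz, ax, ay, az], ...]. A call has 1 to 20 rows; each row shifts and turns the commanded pose from where the row before left it, along the tool's axes as they then stand; what a row does not reach is not made up. A row lasts 1/12 s, in which the tool goes at most 41.7 mm and 7.16 degrees, less where a joint would pass 70% of its speed; a pose out of reach is approached as far as the arm can. A call with a number of a shift or a turn outside -1 to 1 is refused whole. A call with a gripper value outside its range is refused whole. The fingers move at their own pace and stop on an object; "newtons" is the grip in N (left out, the last holds). Time passes only in rows, so rows that do not move let the fingers close. It gives the time, the measured TCP pose, the force, the opening and the grip force at its end, in the units of the state.
- get_state(): the state, without advancing time (a new reading comes with each control period).
- capture(name): name is "scene" or "side" or "wrist"; returns a dict with "frame" (480x640x3 uint8, red, green, blue), "range_z" (480x640 float32, m along the optical axis (not along the pixel's ray), 0 where there is no reading), "camera_matrix" (3x3 intrinsics, pixels), "T" (4x4, takes a point from camera to world coordinates). Camera axes: x right, y down, z forward; pixel columns grow to the right and rows downward; lengths in m; the calibration is good to about 2 mm. A picture is of the moment at which its call begins.
- close_job(): hands the job in; it is judged then, once.
The state is a dict: "time_s": time; "joints": joint angles; "qd": joint speeds; "joint_torque": joint torques, N m; "tcp_pos": TCP position; "eef_rot": TCP orientation; "contact_force": force on the tool from outside, world axes, zero at the start; "moment": the same for the moment, N m; "gripper_width": finger opening in m; "gripper_force": force on a finger pad.
Only numpy, scipy, OpenCV 4.12 (cv2) and the standard library are available. Lean on these libraries where they do the work, as an engineer would, in place of code of your own. Each camera call takes 0.05 s, during which the arm holds its last target. There are 200 camera calls.

## Task

Hang the dark steel drop link by its upper eye on the arm of the stand and let go of it, then draw the small parts tray's hook down over the bottom bar of the link's lower loop until the sprung latch snaps shut behind the bar. Prove the hold with a steady pull of 6 to 8 N down on the tray for half a second, then let it hang free and still. Never load the chain through the tray with more than 9 N or press on the stand with more than 25 N, and leave the crate, bottle, tape roll and carton alone.

Things in the scene. Friction and masses are not known exactly. Their poses are not given: they have to be found in the camera images.
- stand: fixed steel stand, nothing of it above 274 mm. Origin on the table below the arm's seat; x points from the arm's tip to the post. Base 150 x 130 x 12 mm centred at x = 85; post 22 mm thick at x = 110. From the post's top an 8 mm round arm runs in -x, sinks to the seat over the origin, then turns up to a tip 20 mm beyond the seat (-x) and 14 mm above it
- stand_seat (a point): top surface of the arm at its seat, 259 mm above the table; the link's upper eye comes to rest here
- rest: fixed light wooden slotted block 50 x 90 x 45 mm in which the link stands at the start, 30 mm deep; origin under its centre, slot along its y axis
- link: loose drop link of 6 mm dark steel rod, 90 g, flat in its y-z plane: frame 36 mm wide, crossbar at height 70 mm between a lower loop (opening 24 wide, 61 high) and an upper eye (24 wide, 32 high at the middle, roof-shaped top). Grip tab on top, 8 (x) x 22 (y) mm, from height 110 to 146 mm. Origin at the middle of its underside, z up along it; a half turn about z makes no difference
- link_top (a point): underside of the peak of the link's upper eye, 105 mm above the link's origin
- link_bar (a point): centre of the link's bottom bar, 3 mm above the link's origin (bar 6 mm thick)
- link_tab (a point): where to grip the link's tab from above, 132 mm above its origin, 14 mm below the tab's top
- tray: loose black parts tray 90 x 70 x 34 mm, 0.2 kg; origin under its centre, z up. Handle fin at -x: 9 mm thick (y), x -44 to -88, z 12 to 42 mm. A hook of 6 mm steel rod in its x-z plane: shank at x = -13, crown on top (z up to 104), nose on the side away from the handle, mouth downwards, barred by the latch. The hook is screwed in stiffly, up to 6.5 mm higher or lower than drawn
- tray_grip (a point): where to grip the handle fin from above (fingers closing along the tray's y), 75 mm in -x from the tray's centre and 32 mm above its underside. Held firmly here, the hook gives way by about 1 mm for every 2 to 3 N of pull, and above some 8 N the fin may begin to turn between the fingers
- hook_crown (a point): inside top of the hook as drawn (x = 2, z = 98 mm in the tray's frame; this point does not follow the screw setting). The link's bar comes to the mouth from below at about x = 5, slides up between nose and latch, the latch snaps back when the bar is about 3 mm short of its seat, and the seated bar's centre is 3 mm under the true inside top
- latch (a joint): sprung latch of the hook, 26 mm long, hinged at the shank (x = -10, z = 66 mm as drawn) and slanting up to the nose: 0 is shut, up to 0.62 rad pushed towards the shank. The tray's weight does not open it; a downward pull on the tray of some 3 to 7 N (friction varies) does, over about 12 mm, and then it snaps back to 0 and the pull drops, just before the bar seats
- crate: fixed black crate 100 x 140 x 70 mm with clips; origin under its centre
- sprayer: loose clear bottle 60 mm wide, 170 mm high; origin under its centre
- tape: loose cardboard roll 100 mm wide, 45 mm high; origin under its centre
- carton: loose carton 120 x 160 x 80 mm; origin under its centre
- hook_nose (a point): lower end of the hook's nose as drawn, tray frame x = 17, z = 75 mm; from here the nose slants in to x = 12, z = 82 mm and rises upright to the crown
There are look-alikes about, which are no part of the job. Leave any turquoise look-alike of the tray alone. There is more than one size of the link; the job needs the smaller.

How it is judged:
By the outcome, as a careful person would: the job done as asked, in the order asked, and still so for the second after the job is handed in, with the robot touching nothing.
It also fails if it takes over 72 s, if anything falls off the work surface, if the arm or the gripper's body presses on something with over 40 N, if the wrist force passes 120 N, or if a joint passes its speed limit or range.

## Working session

There is one attempt and no reset: what is moved stays moved. The work goes in short steps, Python scripts to look and compute and a tool call to move; the robot and the scene stay as the last step left them, time stands still between calls to the robot, and variables do not carry over. Pictures are saved under pics/ and viewed, at most 11 in all, crops included, and the job is handed in when it is done.

Besides the shell and the picture viewer there is one more tool, called after "Call:" by a JSON object that holds its "api" and its "payload". apply_moves: Moves the arm, as the interface text tells. Scaled input: -1 to 1 covers 1000 mm each way for a shift and 90 degrees each way for a turn. Its arguments: {"type":"object","properties":{"targets":{"type":"array","items":{"type":"array","items":{"type":"number"}}},"newtons":{"type":"number"}},"required":["targets"]}

```bash
mkdir -p pics
cat > h.py <<'E'
import numpy as np, cv2, pickle
from plant import get_state, capture
def snap(n,tag):
    c=capture(n); pickle.dump(c,open(f'pics/{tag}.pkl','wb')); cv2.imwrite(f'pics/{tag}.png',c['frame'][:,:,::-1]); return c
def load(tag): return pickle.load(open(f'pics/{tag}.pkl','rb'))
def pts(c):
    z=c['range_z']; K=c['camera_matrix']; v,u=np.mgrid[0:480,0:640]
    P=np.stack([(u-K[0,2])/K[0,0]*z,(v-K[1,2])/K[1,1]*z,z],-1)
    W=P@c['T'][:3,:3].T+c['T'][:3,3]; W[z==0]=np.nan; return W
E
python3 - <<'E'
from h import *
a=snap('scene','s0');b=snap('side','d0');w=snap('wrist','w0')
for c in(a,b,w): print(c['T'].round(3).tolist(),c['camera_matrix'][0,0])
print(get_state())
E
```

```text
[[-0.471, 0.537, -0.699, 1.185], [0.882, 0.296, -0.367, 0.35], [0.01, -0.79, -0.613, 0.744], [0.0, 0.0, 0.0, 1.0]] 434.37812199117263
[[-1.0, 0.019, 0.003, 0.495], [0.012, 0.757, -0.653, 0.949], [-0.015, -0.653, -0.757, 1.269], [0.0, 0.0, 0.0, 1.0]] 615.165543441032
[[-1.0, 0.001, -0.001, 0.676], [0.001, 0.962, 0.273, -0.074], [0.002, 0.273, -0.962, 0.382], [0.0, 0.0, 0.0, 1.0]] 405.23566709478223
{'time_s': 0.15, 'joints': array([ 1.65087045e+01,  2.05815352e+01,  6.47050537e-01, -1.56578951e-02,
       -7.01350514e+01, -1.65056500e+01]), 'qd': array([ 0.06199472, -0.0130176 ,  0.24092331,  0.0449816 ,  0.0396713 ,
       -0.0070697 ]), 'joint_torque': array([ 1.39394037e-04, -5.83274567e+01,  2.93289685e+01,  7.00122759e+00,
        8.75052094e-03, -9.76538854e-05]), 'tcp_pos': array([6.74665618e-01, 6.20574917e-06, 2.44849306e-01]), 'eef_rot': array([ 1.79929147e+02, -5.64291980e-03, -9.00022715e+01]), 'contact_force': array([ 0.81399475,  0.49638344, -0.24566917]), 'moment': array([-0.03080269,  0.03237637,  0.04729787]), 'gripper_force': 0.0, 'gripper_width': 0.08740964532165098}
```

View pics/s0.png

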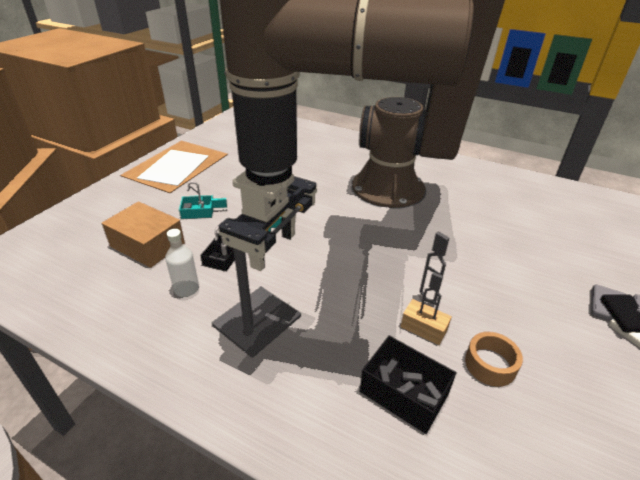

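View pics/d0.png

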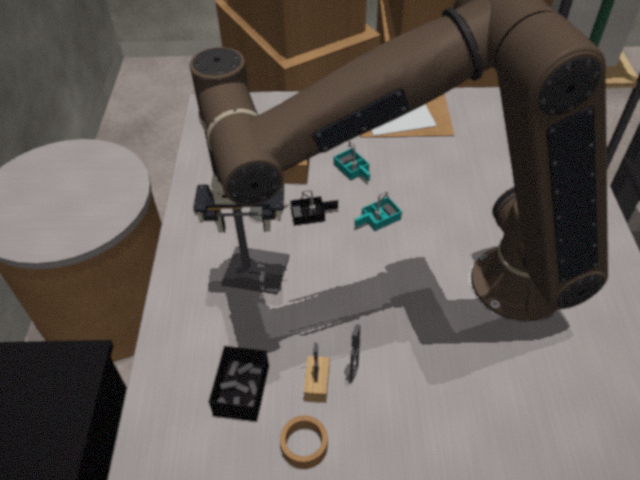

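The scene view shows the stand (base at 256,320), the black tray behind it (222,250), the wooden rest with a link (428,315) and a larger look-alike link behind it. The side view shows the rest at (316,378), the other link at (354,350) and the black tray at (308,210). The turquoise trays are at (350,165) and (380,213).

Run:
```python
from h import *
S=load('s0');D=load('d0')
c=D;W=pts(c)
def box(c,W,u0,u1,v0,v1,zmin,zmax):
    p=W[v0:v1,u0:u1].reshape(-1,3);p=p[np.isfinite(p[:,0])];return p[(p[:,2]>zmin)&(p[:,2]<zmax)]
def desc(n,p):
    if len(p)<3: print(n,len(p));return
    r=cv2.minAreaRect((p[:,:2]*1000).astype(np.float32)); print(n,len(p),'mean',p.mean(0).round(4),'rect',np.round(r[0],1),np.round(r[1],1),round(r[2],1),'z',p[:,2].min().round(4),p[:,2].max().round(4))
WS=pts(S)
print('table z',np.nanmedian(W[430:470,400:560,2]),np.nanmedian(WS[200:260,520:600,2]))
desc('side rest top',box(D,W,295,340,350,410,.040,.05))
desc('side link A',box(D,W,295,335,335,385,.06,.3))
desc('side link B',box(D,W,338,370,318,385,.012,.3))
desc('side base',box(D,W,195,300,240,300,.006,.02))
desc('side post/arm',box(D,W,215,290,200,290,.03,.16))
desc('side tray',box(D,W,285,345,185,228,.02,.12))
desc('scene rest top',box(S,WS,398,455,295,345,.04,.05))
desc('scene linkA?',box(S,WS,410,455,225,325,.055,.3))
desc('scene base',box(S,WS,205,305,285,355,.006,.02))
desc('scene tray',box(S,WS,195,240,225,272,.02,.12))
from numpy import hstack,vstack
a=cv2.resize(D['frame'][180:235,265:415],None,fx=4,fy=4,interpolation=2)
b=cv2.resize(D['frame'][315:415,285:385],None,fx=3.6,fy=3.6,interpolation=2)
e=cv2.resize(S['frame'][225:345,390:465],None,fx=3,fy=3,interpolation=2)
im=np.zeros((600,800,3),np.uint8); im[:220,:600]=a; im[225:585,:360]=b; im[225:585,370:595]=e
cv2.imwrite('pics/c1.png',im[:,:,::-1])
```

```text
table z -0.00025665180535661136 0.0006835721178040655
side rest top 700 mean [0.5151 0.2797 0.0445] rect [515.1 275.5] [92.3 50. ] 84.7 z 0.04 0.05
side link A 134 mean [0.5154 0.2832 0.1232] rect [515.7 277.8] [35.9  8.3] 87.5 z 0.0603 0.1654
side link B 400 mean [0.431  0.2621 0.1213] rect [430.9 258.2] [48.6 11.6] 67.7 z 0.013 0.1996
side base 2080 mean [ 0.6701 -0.0477  0.0114] rect [694.3 -51.6] [187.1 278.2] 83.3 z 0.006 0.0199
side post/arm 354 mean [ 0.6927 -0.0824  0.089 ] rect [ 684.9 -145.7] [204.4  35.3] 86.7 z 0.0301 0.1594
side tray 520 mean [ 0.5213 -0.2538  0.0374] rect [ 515.9 -256.8] [132.8  81.8] 9.1 z 0.0201 0.103
scene rest top 777 mean [0.5205 0.276  0.0451] rect [518.1 274.8] [90.2 55.1] 84.6 z 0.04 0.0498
scene linkA? 925 mean [0.47   0.2634 0.1344] rect [471.6 266.1] [113.6  39.8] 14.3 z 0.055 0.1965
scene base 2939 mean [ 0.6808 -0.0503  0.0126] rect [674.4 -56. ] [132.7 151.6] 77.1 z 0.006 0.0199
scene tray 439 mean [ 0.5529 -0.2567  0.0346] rect [ 574.2 -249.5] [164.9  72.8] 8.5 z 0.0201 0.1023
```

View pics/c1.png

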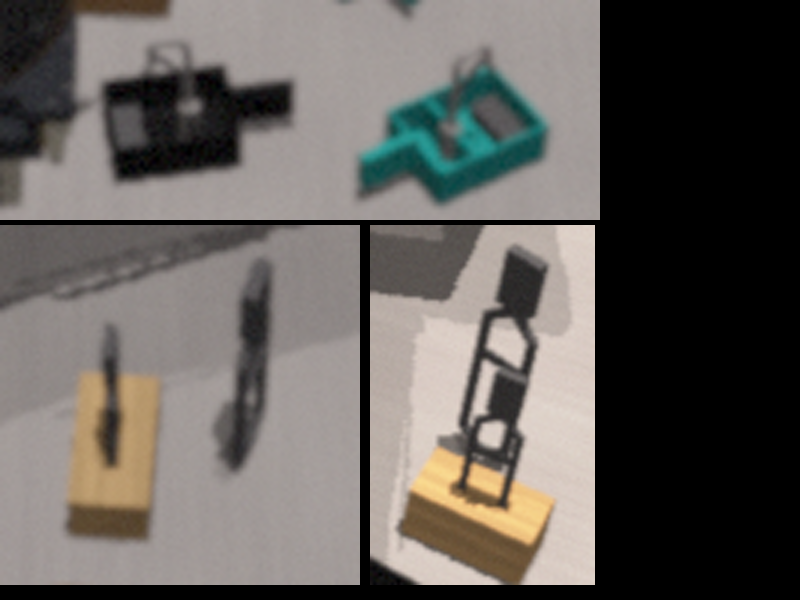

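View pics/w0.png

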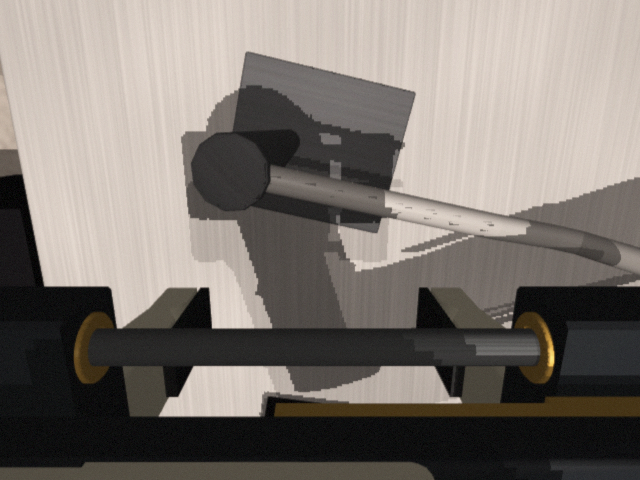

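Link A in the rest has its tab top at about 161 mm, as it must for the smaller link; B reaches 200 mm, so it is the look-alike. The hook's nose points to +x and the handle to -x. In the wrist view the stand's arm runs from the post (230,170) towards smaller x. Next I move above link A, turn, and re-measure with a clear view.

Call:
{"api": "apply_moves", "payload": {"targets": [[1,-0.0346,0.02,-0.004,0,0,0],[1,-0.0346,0.02,-0.004,0,0,0],[1,-0.0346,0.02,-0.004,0,0,0],[1,-0.0346,0.02,-0.004,0,0,0],[1,-0.0346,0.02,-0.004,0,0,0],[1,-0.0346,0.02,-0.004,0,0,0],[1,-0.0346,0.02,-0.004,0,0,0],[1,-0.0346,0.02,-0.004,0,0,0],[1,0,0,0,0,0,-0.0783],[1,0,0,0,0,0,-0.0783],[1,0,0,0,0,0,-0.0783],[1,0,0,0,0,0,-0.0783],[1,0,0,0,0,0,-0.0783],[1,0,0,0,0,0,-0.0783],[1,0,0,0,0,0,-0.0783],[1,0,0,0,0,0,-0.0783],[1,0,0,0,0,0,-0.0783],[1,0,0,0,0,0,-0.0783],[1,0,0,0,0,0,-0.0783],[1,0,0,0,0,0,-0.0783]]}}

```text
time_s: 1.82
tcp_pos: [0.5148, 0.2767, 0.2773]
eef_rot: [180.0, 0.0, -5.1]
contact_force: [-0.2, 0.1, 0.8]
gripper_width: 0.0878
gripper_force: 0.0
```

Run:
```python
from h import *
S=snap('scene','s1');D=snap('side','d1');w=snap('wrist','w1')
s=get_state();print(s['time_s'],s['tcp_pos'],s['eef_rot'],s['joints'].round(1),s['contact_force'].round(2))
def desc(n,p):
    if len(p)<3: print(n,len(p));return
    r=cv2.minAreaRect((p[:,:2]*1000).astype(np.float32)); print(n,len(p),'med',np.median(p,0).round(4),'rect',np.round(r[0],1),np.round(r[1],1),round(r[2],1),'z',p[:,2].min().round(4),p[:,2].max().round(4))
def sel(W,x0,x1,y0,y1,z0,z1):
    p=W.reshape(-1,3);p=p[np.isfinite(p[:,0])]
    return p[(p[:,0]>x0)&(p[:,0]<x1)&(p[:,1]>y0)&(p[:,1]<y1)&(p[:,2]>z0)&(p[:,2]<z1)]
for n,c in(('scene',S),('side',D),('wrist',w),('wrist0',load('w0'))):
    W=pts(c);print('--',n)
    desc('base',sel(W,.55,.8,-.16,.05,.009,.016))
    desc('post',sel(W,.6,.8,-.16,.05,.03,.22))
    a=sel(W,.55,.73,-.12,.02,.235,.29);desc('arm',a)
    if len(a)>20 and n!='wrist':
        d=a[:,:2]-a[:,:2].mean(0);v=np.linalg.svd(d,full_matrices=False)[2][0];print('dir deg',np.degrees(np.arctan2(v[1],v[0])),a[:,:2].mean(0))
    desc('rest',sel(W,.46,.58,.21,.34,.041,.049))
    desc('tab',sel(W,.48,.55,.24,.31,.128,.175))
    desc('traytop',sel(W,.43,.66,-.35,-.17,.02,.045))
    desc('hook',sel(W,.43,.66,-.35,-.17,.05,.125))
im=np.zeros((560,780,3),np.uint8)
u=S['frame'];im[:]=0
a=cv2.resize(u[170:310,180:320],None,fx=4,fy=4,interpolation=2);im[:560,:560]=a
cv2.imwrite('pics/c2.png',im[:,:570,::-1])
```

```text
1.9667 [0.51484801 0.27674521 0.2773569 ] [ 1.79987195e+02  1.86385483e-02 -5.61874055e+00] [ 47.4  11.   -8.3  -0.  -70.8  37. ] [-0.13  0.16  0.07]
-- scene
base 2833 med [ 0.6835 -0.0473  0.0127] rect [674.2 -56.2] [133.2 150.9] 77.3 z 0.009 0.016
post 751 med [ 0.7058 -0.0556  0.1355] rect [702.5 -57.9] [15.2 21.9] 42.8 z 0.0304 0.22
arm 503 med [ 0.6944 -0.0528  0.2655] rect [641.4 -51.2] [ 21.7 139.6] 80.4 z 0.2353 0.2762
dir deg -11.20928234354221 [ 0.66984183 -0.05174505]
rest 751 med [0.5214 0.2762 0.0455] rect [517.2 274.8] [90.4 54.7] 83.9 z 0.0411 0.0489
tab 175 med [0.5202 0.2753 0.1487] rect [517.4 275.4] [21.8 11.9] 77.1 z 0.128 0.1629
traytop 457 med [ 0.5442 -0.26    0.0302] rect [ 570.3 -249.6] [181.3  72.3] 10.7 z 0.02 0.0449
hook 139 med [ 0.5516 -0.2519  0.0875] rect [ 592.  -252.6] [139.9  20.1] 8.6 z 0.0501 0.1241
-- side
base 1476 med [ 0.666  -0.0444  0.0118] rect [672.2 -52.3] [135.3 151.2] 77.6 z 0.009 0.016
post 448 med [ 0.6947 -0.0528  0.1314] rect [694.  -54.8] [22.9 20.5] 22.2 z 0.0312 0.2196
arm 287 med [ 0.6875 -0.0519  0.2649] rect [655.1 -46.6] [ 2
[... 415 characters left out ...]
8 18.3] 74.9 z 0.0503 0.1242
-- wrist
base 4093 med [ 0.6381 -0.0087  0.0106] rect [640.4 -14. ] [62.7 65.7] 77.4 z 0.009 0.0138
post 0
arm 0
rest 4053 med [0.5235 0.2738 0.0435] rect [517.1 274.5] [90.  50.7] 84.5 z 0.041 0.0489
tab 720 med [0.5203 0.2743 0.1585] rect [517.5 274.5] [21.9  8.1] 84.2 z 0.128 0.1613
traytop 0
hook 0
-- wrist0
base 17140 med [ 0.6633 -0.0798  0.0106] rect [674.1 -57.4] [129.7 149.7] 77.3 z 0.009 0.0159
post 615 med [ 0.6892 -0.0677  0.1727] rect [690.6 -65.3] [ 5.5 18.9] 17.7 z 0.0318 0.2199
arm 22848 med [ 0.6641 -0.0462  0.267 ] rect [655.7 -15.8] [ 88.7 141. ] 74.1 z 0.235 0.29
dir deg 177.6058963934071 [ 0.66156408 -0.03785437]
rest 0
tab 0
traytop 0
hook 0
```

View pics/c2.png

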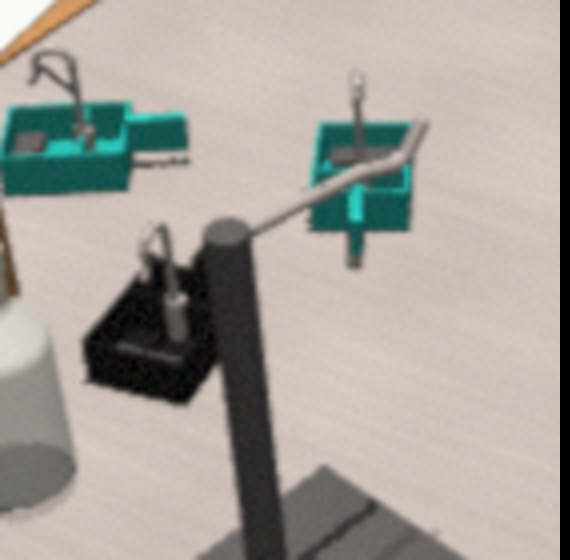

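The wrist view puts link A's tab at (517.4, 274.5) mm, 84.3°, measuring 8.1 x 21.9 mm, which matches the given size. In the crop the arm runs from the post top (228,230) to its tip (422,125), with the tray's hook at (160,240). Next I descend and grip the tab.

Call:
{"api": "apply_moves", "payload": {"targets": [[1,0.0028,0.0019,0,0,0,0],[1,0,0,0.03,0,0,0],[1,0,0,0.03,0,0,0],[1,0,0,0.03,0,0,0],[1,0,0,0.02,0,0,0],[1,0,0,0.0125,0,0,0],[1,0,0,0.0075,0,0,0],[1,0,0,0,0,0,0],[0,0,0,0,0,0,0],[0,0,0,0,0,0,0],[0,0,0,0,0,0,0],[0,0,0,0,0,0,0],[0,0,0,0,0,0,0],[0,0,0,0,0,0,0],[0,0,0,0,0,0,0],[0,0,0,0,0,0,0]], "newtons": 30}}

```text
time_s: 3.3
tcp_pos: [0.5176, 0.2746, 0.1477]
eef_rot: [-180.0, -0.0, -5.4]
contact_force: [0.2, -0.2, -0.3]
gripper_width: 0.0398
gripper_force: 0.0
```

Call:
{"api": "apply_moves", "payload": {"targets": [[0,0,0,0,0,0,0],[0,0,0,0,0,0,0],[0,0,0,0,0,0,0],[0,0,0,0,0,0,0],[0,0,0,0,0,0,0],[0,0,0,0,0,0,0],[0,0,0,-0.008,0,0,0],[0,0,0,-0.016,0,0,0],[0,0,0,-0.025,0,0,0],[0,0,0,-0.03,0,0,0],[0,0,0,-0.03,0,0,0],[0,0,0,-0.03,0,0,0],[0,0,0,-0.02,0,0,0],[0,0,0,0,0,0,0]]}}

```text
time_s: 4.47
tcp_pos: [0.5193, 0.2755, 0.3126]
eef_rot: [-179.7, -0.4, -5.4]
contact_force: [1.2, -0.2, -0.8]
gripper_width: 0.0216
gripper_force: 30.0
```

Call:
{"api": "apply_moves", "payload": {"targets": [[0,0.002,0.0148,0,0,0,0],[0,0.0044,0.0297,0,0,0,0],[0,0.0044,0.0297,0,0,0,0],[0,0.0044,0.0297,0,0,0,0],[0,0.0044,0.0297,0,0,0,0],[0,0.0044,0.0297,0,0,0,0],[0,0.0044,0.0297,0,0,0,0],[0,0.0044,0.0297,0,0,0,0],[0,0.0044,0.0297,0,0,0,0],[0,0.0044,0.0297,0,0,0,0],[0,0.0024,0.0149,0,0,0,0],[0,0,0,0,0,0,0.039],[0,0,0,0,0,0,0.039],[0,0,0,0,0,0,0],[0,0,0,0,0,0,0]]}}

```text
time_s: 5.72
tcp_pos: [0.5327, -0.0256, 0.3061]
eef_rot: [180.0, 0.1, -12.4]
contact_force: [-0.6, -0.0, 0.1]
gripper_width: 0.0218
gripper_force: 30.0
```

Run:
```python
from h import *
S=snap('scene','s2');D=snap('side','d2');w=snap('wrist','w2')
s=get_state();print(s['time_s'],s['tcp_pos'],s['eef_rot'],s['joints'].round(1),s['contact_force'].round(2))
im=np.zeros((480,800,3),np.uint8)
im[:480,:640]=w['frame']
im=w['frame'].copy()
cv2.imwrite('pics/w2v.png',im[:,:,::-1])
W=pts(w);p=W[:].reshape(-1,3);p=p[np.isfinite(p[:,0])]
o=np.array([.5912,-.0383]);a=np.radians(-12.7);e=np.array([np.cos(a),np.sin(a)]);n=np.array([-e[1],e[0]])
for nm,c in(('w',w),('S',S),('D',D)):
    p=pts(c).reshape(-1,3);p=p[np.isfinite(p[:,0])];q=np.c_[(p[:,:2]-o)@e,(p[:,:2]-o)@n,p[:,2]]
    for k in range(-28,100,8):
        m=q[(q[:,0]>k-4)&(q[:,0]<k+4)&(abs(q[:,1])<.1)&(q[:,2]>.245)&(q[:,2]<.278)] if 0 else q[(abs(q[:,0]-k/1000)<.004)&(abs(q[:,1])<.02)&(q[:,2]>.245)&(q[:,2]<.28)]
        if len(m)>2: print(nm,k,len(m),'y',(np.percentile(m[:,1],[3,50,97])*1000).round(1),'z',(np.percentile(m[:,2],[5,95])*1000).round(1))
    l=q[(abs(q[:,0]+.06)<.03)&(abs(q[:,1])<.03)&(q[:,2]>.165)&(q[:,2]<.285)]
    if len(l)>3: print('link',len(l),'y',(np.percentile(l[:,1],[1,50,99])*1000).round(1),'x',(np.percentile(l[:,0],[2,50,98])*1000).round(1),'zmin',l[:,2].min())
```

```text
5.8667 [ 0.53306199 -0.02511958  0.30640685] [ 1.79995554e+02  1.71428728e-02 -1.23525250e+01] [ 18.4   5.1 -11.5  -0.  -73.4  59.3] [ 0.22 -0.52 -1.61]
w -20 105 y [-3.3 -0.2  3.3] z [268.2 271.9]
w -12 362 y [-3.7 -0.2  3.7] z [263.3 271.5]
w -4 329 y [-3.8 -0.2  3.5] z [255.9 264.2]
w 4 304 y [-3.8 -0.1  3.5] z [255.  258.3]
w 12 332 y [-4.1 -0.1  3.5] z [256.3 260.7]
w 20 355 y [-3.9 -0.   3.4] z [258.8 263.1]
w 28 365 y [-3.8 -0.4  3.4] z [261.2 265.2]
w 36 392 y [-4.1 -0.3  3.4] z [262.1 265.8]
w 44 424 y [-4.  -0.3  3.4] z [262.7 266.4]
w 52 444 y [-3.8  0.1  3.8] z [263.1 267.2]
w 60 423 y [-3.8 -0.2  3.8] z [263.3 267.6]
link 2218 y [-17.6  -0.5  17.2] x [-62.  -57.7 -56.2] zmin 0.1739409299037049
S -20 3 y [1.4 5.  5.4] z [270.2 272.6]
S -12 23 y [-1.5  2.4  5.3] z [262.2 274.5]
S -4 22 y [-0.7  3.1  5.8] z [255.9 266.1]
S 4 12 y [-0.7  2.3  6. ] z [255.3 260.6]
S 12 11 y [0.9 3.3 5.1] z [254.3 262.2]
S 20 15 y [-0.4  3.5  4.6] z [258.4 265.3]
S 28 11 y [-0.6  3.1  5.4] z [261.9 266.8]
S 36 16 y [-0.1  2.9  6.2] z [262.9 268.2]
S 44 13 y [-1.   2.7  5.2] z [264.4 268.4]
S 5
[... 291 characters left out ...]
2.8 -59.2 -56.7] zmin 0.17479887663602922
D -12 4 y [3.4 3.6 5.3] z [257.5 262.9]
D -4 11 y [2.5 4.6 6.1] z [253.8 260.7]
D 4 9 y [1.7 2.3 6.1] z [252.7 262.6]
D 12 11 y [-1.7  3.9  5.7] z [256.6 262.7]
D 20 14 y [-1.2  1.7  5.5] z [256.  264.5]
D 28 12 y [-1.3  2.7  5.4] z [257.  267.9]
D 36 11 y [-4.1  3.8  5.7] z [261.9 268. ]
D 44 13 y [-3.9  1.3  4.8] z [259.8 265.8]
D 52 12 y [0.1 2.7 6.2] z [260.8 270.2]
D 60 10 y [1.  2.7 5.5] z [263.3 268.9]
D 68 12 y [-0.5  3.8  6.9] z [262.8 272.4]
D 76 15 y [-2.2  4.1  6.5] z [263.4 269.8]
D 84 9 y [1.3 2.8 5.2] z [264.7 270.5]
D 92 15 y [-0.9  2.9  7.9] z [257.6 273.6]
link 143 y [-15.9  13.1  21.9] x [-65.5 -62.8 -59.4] zmin 0.17354477910306576
```

View pics/w2v.png

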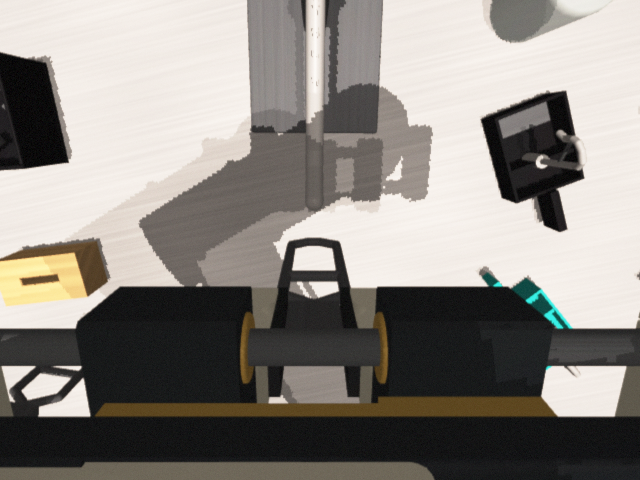

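The wrist view shows the arm (315,130) in line with the held link (315,260). The arm is at y ≈ -0.2 mm in the stand frame and the link at -0.3 mm. Now I thread the eye over the tip.

Call:
{"api": "apply_moves", "payload": {"targets": [[0,0.01,0,0,0,0,0],[0,0.01,0.0002,0,0,0,0],[0,0.008,0,0,0,0,0],[0,0.006,0.0002,0,0,0,0],[0,0.006,0,0,0,0,0],[0,0.006,0,0,0,0,0],[0,0.006,0,0,0,0,0],[0,0.0048,0,0,0,0,0],[0,0.0036,0,0,0,0,0],[0,0,0,0,0,0,0],[0,0,0,0,0,0,0]]}}

```text
time_s: 6.78
tcp_pos: [0.5921, -0.0387, 0.3064]
eef_rot: [180.0, 0.0, -12.5]
contact_force: [0.2, -0.2, -1.0]
gripper_width: 0.0216
gripper_force: 30.0
```

Call:
{"api": "apply_moves", "payload": {"targets": [[0,0,0,0.004,0,0,0],[0,0,0,0.005,0,0,0],[0,0,0,0.004,0,0,0],[0,0,0,0.003,0,0,0],[0,0,0,0.0015,0,0,0],[0,0,0,0,0,0,0],[0,0,0,0,0,0,0]]}}

```text
time_s: 7.37
tcp_pos: [0.5921, -0.0386, 0.2891]
eef_rot: [180.0, 0.0, -12.5]
contact_force: [0.1, 0.5, -1.0]
gripper_width: 0.0217
gripper_force: 30.0
```

Run:
```python
from h import *
for i in range(3):
    w=snap('wrist','w3');s=get_state();print(s['time_s'],s['tcp_pos'],s['eef_rot'],s['contact_force'].round(2),s['moment'].round(2))
S=snap('scene','s3');D=snap('side','d3')
a=cv2.resize(S['frame'][170:280,215:325],None,fx=5,fy=5,interpolation=2)
cv2.imwrite('pics/c3.png',a[:,:,::-1])
```

```text
7.4167 [ 0.59222316 -0.03862689  0.28919898] [-1.79999432e+02 -1.30194105e-02 -1.24520584e+01] [ 0.   -0.34 -1.6 ] [-0.09  0.09  0.01]
7.4667 [ 0.59222655 -0.03865055  0.28925813] [-1.79997574e+02 -1.66169631e-02 -1.24567205e+01] [-0.69  0.46 -0.75] [-0.11  0.02  0.02]
7.5167 [ 0.59224076 -0.03861589  0.28924087] [-1.79997581e+02 -1.60503783e-02 -1.24533006e+01] [ 0.19  0.37 -0.27] [-0.1   0.07 -0.05]
```

View pics/c3.png

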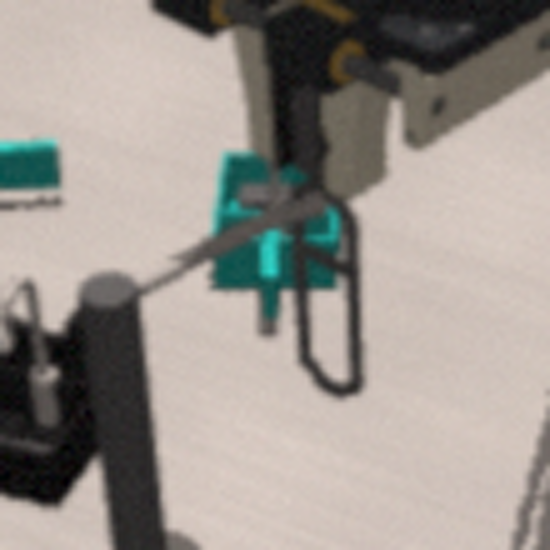

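The crop shows the arm passing through the eye (330,205), with the loop hanging below. I lower it until it touches.

Call:
{"api": "apply_moves", "payload": {"targets": [[0,0,0,0.001,0,0,0],[0,0,0,0.0005,0,0,0],[0,0,0,0.0005,0,0,0],[0,0,0,0,0,0,0]]}}

```text
time_s: 7.95
tcp_pos: [0.5924, -0.0387, 0.2881]
eef_rot: [-180.0, -0.1, -12.4]
contact_force: [-1.5, 1.1, 5.2]
gripper_width: 0.0213
gripper_force: 30.0
```

Call:
{"api": "apply_moves", "payload": {"targets": [[0,0,0,0.0005,0,0,0],[0,0,0,0,0,0,0]]}}

```text
time_s: 8.12
tcp_pos: [0.5924, -0.0387, 0.2879]
eef_rot: [-180.0, -0.1, -12.4]
contact_force: [-3.3, 1.0, 7.4]
gripper_width: 0.022
gripper_force: 30.0
```

Call:
{"api": "apply_moves", "payload": {"targets": [[0,0,0,-0.0008,0,0,0],[0,0,0,0,0,0,0],[0.3,0,0,0,0,0,0],[0.35,0,0,0,0,0,0],[0.45,0,0,0,0,0,0],[0.6,0,0,0,0,0,0],[0.8,0,0,0,0,0,0],[0.8,0,0,0,0,0,0],[0.8,0,0,0,0,0,0],[0.8,0,0,0,0,0,0],[0.8,0,0,0,0,0,0],[0.8,0,0,0,0,0,0]]}}

```text
time_s: 9.12
tcp_pos: [0.5921, -0.0386, 0.2874]
eef_rot: [-180.0, -0.0, -12.5]
contact_force: [-0.6, -0.4, -0.3]
gripper_width: 0.0698
gripper_force: 0.0
```

Call:
{"api": "apply_moves", "payload": {"targets": [[1,0,0,-0.01,0,0,0],[1,0,0,-0.02,0,0,0],[1,0,0,-0.02,0,0,0],[1,0,0,-0.02,0,0,0],[1,0,0,-0.02,0,0,0]]}}

```text
time_s: 9.53
tcp_pos: [0.5921, -0.0387, 0.3793]
eef_rot: [-180.0, -0.0, -12.5]
contact_force: [0.9, 1.0, -0.2]
gripper_width: 0.0869
gripper_force: 0.0
```

Run:
```python
from h import *
w=load('w2');p=pts(w).reshape(-1,3);p=p[np.isfinite(p[:,0])]
q=p[(p[:,0]>.40)&(p[:,0]<.68)&(p[:,1]>-.36)&(p[:,1]<-.16)]
def r(n,m):
    if len(m)<3: print(n,len(m));return
    b=cv2.minAreaRect((m[:,:2]*1000).astype(np.float32));print(n,len(m),np.round(b[0],1),np.round(b[1],1),round(b[2],1),m.min(0).round(3),m.max(0).round(3))
r('all20-60',q[(q[:,2]>.015)&(q[:,2]<.06)]); r('rim',q[(q[:,2]>.030)&(q[:,2]<.038)]); r('fin',q[(q[:,2]>.0375)&(q[:,2]<.046)]); h=q[q[:,2]>.05]; r('hook',h)
np.save('pics/tray.npy',q)
print('crown z top (med of top pts)',np.sort(h[:,2])[-30:].round(4)[::5])
S=snap('scene','s4');s=get_state();print(s['time_s'],s['tcp_pos'],s['joints'].round(1),s['contact_force'].round(2))
o=np.array([.5912,-.0383]);a=np.radians(-12.7);e=np.array([np.cos(a),np.sin(a)]);n=np.array([-e[1],e[0]])
for nm in('s4',):
  c=load(nm);p=pts(c).reshape(-1,3);p=p[np.isfinite(p[:,0])];k=np.c_[(p[:,:2]-o)@e,(p[:,:2]-o)@n,p[:,2]]
  for z in range(152,305,12):
    m=k[(abs(k[:,0])<.04)&(abs(k[:,1])<.03)&(abs(k[:,2]-z/1000)<.006)]
    if len(m): print(z,len(m),(m.mean(0)*1000).round(1),(m[:,1].min()*1000).round(1),(m[:,1].max()*1000).round(1))
```

```text
all20-60 5354 [ 535.4 -255.2] [ 92.3 281. ] 82.8 [ 0.401 -0.297  0.015] [ 0.68  -0.192  0.06 ]
rim 1800 [ 535.7 -255.2] [ 92.2 276.5] 82.9 [ 0.404 -0.297  0.03 ] [ 0.678 -0.193  0.038]
fin 726 [ 535.8 -247.8] [ 72.9 272.5] 81.9 [ 0.405 -0.273  0.038] [ 0.676 -0.193  0.046]
hook 2808 [ 600.8 -264.5] [151.6  44.3] 9.5 [ 0.523 -0.279  0.05 ] [ 0.672 -0.231  0.116]
crown z top (med of top pts) [0.114  0.114  0.1141 0.1144 0.1149 0.1155]
9.5833 [ 0.59338683 -0.039128    0.3839032 ] [ 15.1   9.5   3.4   0.1 -83.5  62.4] [ 2.54 -0.08  5.26]
164 37 [  1.1   1.4 164.4] -13.6 20.4
176 28 [  0.8   3.7 175.9] -12.6 21.1
188 24 [  1.2   3.5 187.9] -14.9 20.5
200 31 [  0.9   3.6 200.1] -15.9 20.4
212 26 [  0.9   2.2 212.5] -14.5 20.7
224 52 [  1.7   3.3 225.8] -15.6 20.1
236 32 [  1.4   3.9 235.8] -15.2 19.6
248 20 [  0.8  12.  249.4] -16.7 20.0
260 94 [ 10.1   3.3 260.3] -15.2 17.0
272 76 [  4.7   2.2 271.2] -10.6 11.8
284 57 [  2.9   3.4 284.1] -10.1 11.8
296 57 [  3.2   1.7 296.3] -12.6 12.3
```

The link hangs upright and free. Next I fit the tray from the w2 view, using dark pixels only.

Run:
```python
from h import *
def r(n,m):
    if len(m)<3: print(n,len(m));return
    b=cv2.minAreaRect((m[:,:2]*1000).astype(np.float32));print(n,len(m),np.round(b[0],1),np.round(b[1],1),round(b[2],1))
for nm in('w2','d0','s0'):
    c=load(nm);W=pts(c);f=c['frame'].astype(int)
    box=(W[...,0]>.43)&(W[...,0]<.63)&(W[...,1]>-.33)&(W[...,1]<-.19)
    dark=(f.max(-1)<75)&(f.max(-1)-f.min(-1)<25)
    m=box&dark&(W[...,2]>.008)&(W[...,2]<.05)
    k,l,st,ce=cv2.connectedComponentsWithStats(m.astype(np.uint8)); i=1+np.argmax(st[1:,4]); q=W[l==i]
    print(nm,st[i]); r('dark',q)
    # body top rim
    t=q[(q[:,2]>.029)&(q[:,2]<.039)]; r('rim',t)
    b=cv2.minAreaRect((q[:,:2]*1000).astype(np.float32))
    a=np.radians(9.5);e=np.array([np.cos(a),np.sin(a)]);n=np.array([-e[1],e[0]])
    for x in range(440,600,8):
        s=q[abs(q[:,:2]@e+.0-(x/1000*1-.045))<.004]
        if len(s)>3: print(round(x-45),len(s),'n',(np.percentile(s[:,:2]@n,[2,98])*1000).round(1),'z',(s[:,2].max()*1000).round(1))
    h=W[box&(W[...,2]>.06)&(W[...,2]<.12)&~(f.max(-1)<0)]
    if len(h)>5:
        print('hook',len(h)); 
        for z in range(62,112,6):
            s=h[abs(h[:,2]-z/1000)<.003]
            if len(s): print(z,len(s),'e',(s[:,:2]@e*1000).min().round(1),(s[:,:2]@e*1000).max().round(1),'n',((s[:,:2]@n).mean()*1000).round(1))
```

```text
w2 [ 484   92  100  139 3913]
dark 3913 [ 517.7 -258.9] [132.3  71. ] 9.1
rim 1426 [ 518.1 -259. ] [131.4  70.8] 9.1
403 91 n [-343.7 -335.9] z 42.3
411 156 n [-344.3 -336. ] z 42.2
419 157 n [-343.9 -335.8] z 41.9
427 158 n [-344.2 -336.1] z 42.1
435 156 n [-344.5 -336.3] z 42.3
443 678 n [-373.1 -306.4] z 42.6
451 244 n [-374.5 -305.8] z 34.1
459 92 n [-309.1 -305.8] z 33.8
467 98 n [-309.2 -305.8] z 34.0
475 326 n [-335.3 -306.1] z 34.1
483 98 n [-311.5 -306. ] z 34.1
491 144 n [-375.4 -306.1] z 34.4
499 226 n [-375.5 -306.1] z 34.6
507 238 n [-375.2 -306.2] z 34.7
515 234 n [-375.7 -306.2] z 34.5
523 244 n [-375.4 -306.4] z 34.4
531 573 n [-374.7 -306.5] z 34.7
hook 650
62 24 e 474.0 482.6 n -339.2
68 54 e 473.4 508.2 n -339.9
74 97 e 473.5 508.5 n -340.1
80 108 e 473.8 505.3 n -340.0
86 65 e 473.3 503.7 n -339.7
92 89 e 473.1 503.7 n -339.7
98 212 e 477.4 501.9 n -340.5
104 1 e 493.7 493.7 n -338.9
d0 [291 197  47  28 595]
dark 595 [ 517.5 -256.4] [129.5  81.5] 9.1
rim 158 [ 517.1 -253.7] [128.9  76.2] 8.5
403 14 n [-341.4 -332.2] z 42.5
411 21 n [-341.3 -331.4] z 41.6
419 24 n 
[... 761 characters left out ...]
4 72.9] 8.4
rim 153 [ 540.2 -254.5] [93.4 69.6] 10.4
443 21 n [-374.8 -364.8] z 33.3
451 10 n [-374.4 -364.9] z 37.1
459 4 n [-374.9 -371.8] z 28.2
467 4 n [-373.5 -358.3] z 31.2
475 110 n [-373.  -317.1] z 34.5
483 27 n [-375.1 -318.2] z 33.8
491 26 n [-375.9 -305.3] z 36.1
499 30 n [-374.2 -305.5] z 36.2
507 38 n [-374.  -305.2] z 36.9
515 28 n [-374.3 -305.3] z 34.3
523 20 n [-373.7 -305.1] z 35.4
531 211 n [-371.5 -306. ] z 37.5
539 6 n [-362.5 -306.1] z 38.2
hook 40
62 2 e 476.4 480.0 n -341.0
68 1 e 505.2 505.2 n -342.0
74 6 e 484.8 508.0 n -339.8
80 8 e 490.2 505.5 n -340.6
86 5 e 493.7 503.0 n -340.3
92 5 e 499.6 504.0 n -340.4
98 9 e 493.5 501.4 n -339.9
104 4 e 488.9 496.5 n -340.9
```

Run:
```python
from h import *
o=np.array([.5389,-.2555]);a=np.radians(9.1);e=np.array([np.cos(a),np.sin(a)]);n=np.array([-e[1],e[0]])
for nm in('w2','d0','s0','d2'):
    W=pts(load(nm)).reshape(-1,3);W=W[np.isfinite(W[:,0])]
    k=np.c_[(W[:,:2]-o)@e,(W[:,:2]-o)@n,W[:,2]]*1000
    h=k[(k[:,0]>-20)&(k[:,0]<26)&(abs(k[:,1])<12)&(k[:,2]>38)&(k[:,2]<115)]
    c=h[(h[:,0]>-4)&(h[:,0]<8)&(h[:,2]>90)];g=h[h[:,0]>15]
    print(nm,'crown z',np.percentile(c[:,2],[10,50,80,90,97]).round(1),len(c),'nose z',np.sort(g[:,2]).round(1)[:6],len(g))
    for x in range(-18,24,4):
        s=h[abs(h[:,0]-x)<2];print(x,len(s),'zmin/max',s[:,2].min().round(1) if len(s) else '',s[:,2].max().round(1) if len(s) else '')
s=get_state();print(s['tcp_pos'],s['eef_rot'])
```

```text
w2 crown z [ 96.1  98.5  99.7 100.3 100.9] 127 nose z [70.1 70.5 70.6 71.3 71.7 71.7] 48
-18 3 zmin/max 45.3 89.3
-14 136 zmin/max 38.2 94.9
-10 148 zmin/max 38.3 98.8
-6 56 zmin/max 64.6 99.4
-2 59 zmin/max 70.7 100.9
2 63 zmin/max 74.7 101.0
6 75 zmin/max 77.8 101.1
10 74 zmin/max 77.8 98.5
14 85 zmin/max 73.2 95.8
18 34 zmin/max 70.1 77.7
22 0 zmin/max  
d0 crown z [ 96.7 100.2 102.5 102.9 102.9] 9 nose z [73.1 74.6] 2
-18 5 zmin/max 42.6 90.7
-14 23 zmin/max 38.8 92.6
-10 10 zmin/max 44.3 101.6
-6 6 zmin/max 71.2 101.1
-2 6 zmin/max 76.8 100.2
2 6 zmin/max 81.0 103.0
6 3 zmin/max 85.3 102.8
10 12 zmin/max 78.1 101.3
14 5 zmin/max 73.1 95.2
18 1 zmin/max 74.6 74.6
22 0 zmin/max  
s0 crown z [ 98.3 100.5 102.  102.2 102.3] 8 nose z [70.2 74.3 76.1 76.4 77. ] 5
-18 0 zmin/max  
-14 2 zmin/max 47.8 61.4
-10 6 zmin/max 41.3 61.4
-6 1 zmin/max 71.7 71.7
-2 2 zmin/max 71.4 102.2
2 3 zmin/max 78.3 101.6
6 8 zmin/max 80.6 102.3
10 9 zmin/max 79.1 100.5
14 11 zmin/max 70.2 95.9
18 4 zmin/max 74.3 77.0
22 0 zmin/max  Traceback (most recent call last):
  File "<stdin>", line 8, in <module>
    return _quantile_unchecked(
        a, q, axis, out, overwrite_input, method, keepdims, weights)
    return _ureduce(a,
                    func=_quantile_ureduce_func,
    ...<5 lines>...
                    overwrite_input=overwrite_input,
                    method=method)
    r = func(a, **kwargs)
    result = _quantile(arr,
                       quantiles=q,
    ...<2 lines>...
                       out=out,
                       weights=wgt)
    slices_having_nans = np.isnan(arr[-1, ...])
                                  ~~~^^^^^^^^^
IndexError: index -1 is out of bounds for axis 0 with size 0
```

Run:
```python
from h import *
o=np.array([.5389,-.2555]);a=np.radians(9.1);e=np.array([np.cos(a),np.sin(a)]);n=np.array([-e[1],e[0]])
for nm in('d0','s1'):
    c=load(nm);W=pts(c);f=c['frame'].astype(int);t=(f[...,1]-f[...,0]>35)&np.isfinite(W[...,0])&(W[...,2]<.06)
    k,l,st,ce=cv2.connectedComponentsWithStats(t.astype(np.uint8))
    for i in range(1,k):
        if st[i,4]<40: continue
        q=W[l==i];b=cv2.boxPoints(cv2.minAreaRect((q[:,:2]*1000).astype(np.float32)));d=np.c_[(q[:,:2]-o)@e,(q[:,:2]-o)@n]*1000
        print(nm,st[i,4],b.round(0).tolist(),'trayframe',d.min(0).round(),d.max(0).round())
        z=d[(abs(d[:,0]+75)<42)];print('  in body strip n:',z[:,1].min().round() if len(z) else None,z[:,1].max().round() if len(z) else None)
```

```text
d0 524 [[322.0, -400.0], [405.0, -511.0], [469.0, -463.0], [386.0, -352.0]] trayframe [-208. -224.] [-112.  -84.]
  in body strip n: -197.0 -180.0
d0 704 [[270.0, -221.0], [307.0, -297.0], [429.0, -238.0], [392.0, -162.0]] trayframe [-254.    0.] [-122.  103.]
  in body strip n: None None
s1 755 [[337.0, -513.0], [451.0, -529.0], [471.0, -388.0], [358.0, -372.0]] trayframe [-239. -223.] [-109.  -87.]
  in body strip n: -194.0 -176.0
s1 110 [[294.0, -269.0], [312.0, -296.0], [379.0, -250.0], [361.0, -223.0]] trayframe [-243.    4.] [-157.   52.]
  in body strip n: None None
s1 61 [[275.0, -235.0], [288.0, -262.0], [296.0, -258.0], [282.0, -231.0]] trayframe [-256.   35.] [-241.   64.]
  in body strip n: None None
s1 272 [[310.0, -212.0], [388.0, -246.0], [411.0, -193.0], [333.0, -159.0]] trayframe [-218.   34.] [-117.   97.]
  in body strip n: None None
```

Call:
{"api": "apply_moves", "payload": {"targets": [[1,0,0,0,0,0,0.079],[1,0,0,0,0,0,0.079],[1,0,0,0,0,0,0.079],[1,0,0,0,0,0,0.079],[1,0,0,0,0,0,0.079],[1,0,0,0,0,0,0.079],[1,0,0,0,0,0,0.079],[1,0,0,0,0,0,0.079],[1,0,0,0,0,0,0.079],[1,0,0,0,0,0,0.079],[1,0,0,0,0,0,0.079],[1,0,0,0,0,0,0.079],[1,0,0,0,0,0,0.079],[1,0,0,0,0,0,0.079],[1,0,0,0,0,0,0.079],[1,0,0,0,0,0,0.079],[1,0,0,0,0,0,0.079],[1,0,0,0,0,0,0.079],[1,0,0,0,0,0,0.079],[1,0,0,0,0,0,0.079]]}}

```text
time_s: 11.25
tcp_pos: [0.5922, -0.0387, 0.3781]
eef_rot: [-180.0, 0.0, -155.0]
contact_force: [-0.3, -0.1, -0.2]
gripper_width: 0.0876
gripper_force: 0.0
```

Call:
{"api": "apply_moves", "payload": {"targets": [[1,0,0,0,0,0,0.079],[1,0,0,0,0,0,0.079],[1,0,0,0,0,0,0.022],[1,0,0,0,0,0,0]]}}

```text
time_s: 11.58
tcp_pos: [0.5922, -0.0387, 0.378]
eef_rot: [-180.0, 0.0, -171.0]
contact_force: [-0.1, 0.1, -1.1]
gripper_width: 0.0875
gripper_force: 0.0
```

Run:
```python
from h import *
from scipy.spatial.transform import Rotation as R
s=get_state();print(s['time_s'],s['tcp_pos'],s['eef_rot'],s['joints'].round(1))
M=R.from_euler('xyz',s['eef_rot'],degrees=True);print((M.inv().apply(np.array([.4649,-.2674,.032])-s['tcp_pos'])*1000).round(1))
```

```text
11.5833 [ 0.59217777 -0.03866987  0.3780405 ] [-1.79995702e+02  3.45845723e-02 -1.70950426e+02] [ 15.1   9.7   2.9   0.  -83.2 -96.1]
[ 161.9 -205.8  346. ]
```

Call:
{"api": "apply_moves", "payload": {"targets": [[1,0.0231,-0.0294,0,0,0,0],[1,0.0231,-0.0294,0,0,0,0],[1,0.0231,-0.0294,0,0,0,0],[1,0.0231,-0.0294,0.014,0,0,0],[1,0.0231,-0.0294,0.014,0,0,0],[1,0.0231,-0.0294,0.014,0,0,0],[1,0.0233,-0.0294,0.014,0,0,0],[1,0,0,0.038,0,0,0],[1,0,0,0.038,0,0,0],[1,0,0,0.038,0,0,0],[1,0,0,0.038,0,0,0],[1,0,0,0.038,0,0,0],[1,0,0,0.03,0,0,0],[1,0,0,0,0,0,0]]}}

```text
time_s: 12.75
tcp_pos: [0.4614, -0.2666, 0.0961]
eef_rot: [179.8, -0.5, -170.8]
contact_force: [0.0, -0.6, -0.9]
gripper_width: 0.0876
gripper_force: 0.0
```

Run:
```python
from h import *
from scipy.spatial.transform import Rotation as R
D=snap('side','d5')
s=get_state();print(s['time_s'],s['tcp_pos'],s['eef_rot'],s['joints'].round(1),s['contact_force'])
M=R.from_euler('xyz',s['eef_rot'],degrees=True);print((M.inv().apply(np.array([.4649,-.2674,.032])-s['tcp_pos'])*1000).round(1))
```

```text
12.8 [ 0.46323959 -0.26723982  0.09932497] [ 179.88638951   -0.32443967 -170.78202679] [ -9.   15.9 -27.6  -0.  -46.9 -71.8] [0.84498069 0.36441561 0.93821278]
[-2.  -0.6 67.3]
```

Call:
{"api": "apply_moves", "payload": {"targets": [[1,0,0,0,0,0,0],[1,0,0,0.025,0,0,0],[1,0,0,0.02,0,0,0],[1,0,0,0.015,0,0,0],[1,0,0,0.0095,0,0,0],[1,0,0,0,0,0,0],[1,0,0,0,0,0,0]]}}

```text
time_s: 13.38
tcp_pos: [0.4662, -0.2678, 0.0334]
eef_rot: [-179.9, 0.1, -170.8]
contact_force: [-0.1, 0.5, 0.1]
gripper_width: 0.0878
gripper_force: 0.0
```

Call:
{"api": "apply_moves", "payload": {"newtons": 50, "targets": [[0,0,0,0,0,0,0],[0,0,0,0,0,0,0],[0,0,0,0,0,0,0],[0,0,0,0,0,0,0],[0,0,0,0,0,0,0],[0,0,0,0,0,0,0],[0,0,0,0,0,0,0],[0,0,0,0,0,0,0],[0,0,0,0,0,0,0],[0,0,0,0,0,0,0],[0,0,0,0,0,0,0],[0,0,0,0,0,0,0],[0,0,0,0,0,0,0],[0,0,0,0,0,0,0],[0,0,0,0,0,0,0],[0,0,0,0,0,0,0],[0,0,0,0,0,0,0],[0,0,0,0,0,0,0]]}}

```text
time_s: 14.88
tcp_pos: [0.465, -0.2675, 0.0318]
eef_rot: [180.0, -0.0, -170.9]
contact_force: [0.6, 0.3, -0.2]
gripper_width: 0.0088
gripper_force: 50.0
```

Run:
```python
from h import *
F=[]
for i in range(6):
    capture('side');s=get_state();F.append(s['contact_force'])
print(s['time_s'],s['tcp_pos'],s['eef_rot'],s['gripper_width'],s['gripper_force'],np.mean(F,0),np.std(F,0))
```

```text
15.1833 [ 0.46499295 -0.26753162  0.03182688] [ 1.79998437e+02 -3.33785449e-03 -1.70858054e+02] 0.009055992194717803 49.99994337558746 [ 0.03412411  0.42228079 -0.74188119] [0.27238868 0.21971769 0.50178787]
```

Call:
{"api": "apply_moves", "payload": {"targets": [[0,0,0,-0.005,0,0,0],[0,0,0,-0.012,0,0,0],[0,0,0,-0.022,0,0,0],[0,0,0,-0.025,0,0,0],[0,0,0,-0.022,0,0,0],[0,0,0,-0.012,0,0,0],[0,0,0,-0.0057,0,0,0],[0,0,0,0,0,0,0.0484],[0,0,0,0,0,0,0.0484],[0,0,0,0,0,0,0.0484],[0,0,0,0,0,0,0.0484],[0,0,0,0,0,0,0.0484],[0,0,0,0,0,0,0]]}}

```text
time_s: 16.27
tcp_pos: [0.4642, -0.2673, 0.1348]
eef_rot: [180.0, -0.1, 167.2]
contact_force: [-0.4, 0.4, -2.3]
gripper_width: 0.0088
gripper_force: 50.0
```

Call:
{"api": "apply_moves", "payload": {"targets": [[0,0.0022,0.0104,0,0,0,0],[0,0.004,0.02,0,0,0,0],[0,0.006,0.029,0,0,0,0],[0,0.0066,0.032,0,0,0,0],[0,0.0066,0.032,0,0,0,0],[0,0.0066,0.032,0,0,0,0],[0,0.0066,0.032,0,0,0,0],[0,0.006,0.029,0,0,0,0],[0,0.004,0.02,0,0,0,0],[0,0.0026,0.01,0,0,0,0],[0,0.001,0.005,0,0,0,0],[0,0,0,0,0,0,0],[0,0,0,0,0,0,0]]}}

```text
time_s: 17.35
tcp_pos: [0.4688, -0.0112, 0.1354]
eef_rot: [-180.0, -0.0, 167.4]
contact_force: [0.2, -0.1, -2.8]
gripper_width: 0.009
gripper_force: 50.0
```

Run:
```python
from h import *
F=[]
S=snap('scene','s6');D=snap('side','d6')
for i in range(8):
    snap('wrist','w6');s=get_state();F.append(s['contact_force'])
print(s['time_s'],s['tcp_pos'],s['eef_rot'],s['joints'].round(1),s['gripper_width'],np.mean(F,0),np.std(F,0))
o=np.array([.5912,-.0383]);a=np.radians(-12.7);e=np.array([np.cos(a),np.sin(a)]);n=np.array([-e[1],e[0]])
t=s['tcp_pos'][:2]-o;print('tcp s,n',t@e*1000,t@n*1000)
for nm,c in(('S',S),('D',D)):
  p=pts(c).reshape(-1,3);p=p[np.isfinite(p[:,0])];k=np.c_[(p[:,:2]-o)@e,(p[:,:2]-o)@n,p[:,2]]*1000
  l=k[(abs(k[:,0])<12)&(abs(k[:,1])<24)&(k[:,2]>148)&(k[:,2]<240)];b=l[l[:,2]<162]
  print(nm,'link',len(l),np.median(l,0).round(1),np.percentile(l[:,1],[2,98]).round(1),'bar',len(b),b.mean(0).round(1) if len(b) else '', 'zmin',l[:,2].min().round(1))
  h=k[(k[:,0]>-75)&(k[:,0]<-20)&(abs(k[:,1])<15)&(k[:,2]>155)&(k[:,2]<215)]
  if len(h): print(' hook',len(h),np.median(h,0).round(1),h.min(0).round(1),h.max(0).round(1))
a=cv2.resize(S['frame'][180:320,190:330],None,fx=4,fy=4,interpolation=2)
cv2.imwrite('pics/c6.png',a[:,:,::-1])
```

```text
17.85 [ 0.4690417  -0.01108086  0.13554451] [-1.79997837e+02 -3.23712640e-03  1.67337047e+02] [  22.8    7.2  -33.3   -0.   -49.5 -125.4] 0.008697863478986354 [-0.04732589 -0.01018632 -2.1807071 ] [0.69435168 0.43799392 0.45841696]
tcp s,n -125.15366569369817 -0.302830188278036
S link 225 [  1.3   1.6 204. ] [-14.4  20.4] bar 11 [  0.8   0.7 160.4] zmin 158.1
 hook 114 [-53.1   1.7 186.5] [-68.5  -2.7 155.9] [-31.6   4.6 205.7]
D link 136 [ -2.6   3.2 200.5] [-14.5  22.4] bar 9 [ -2.6  -0.5 158.8] zmin 155.7
 hook 90 [-54.8   1.3 187.7] [-68.7  -6.  156. ] [-33.    7.  207.8]
```

View pics/c6.png

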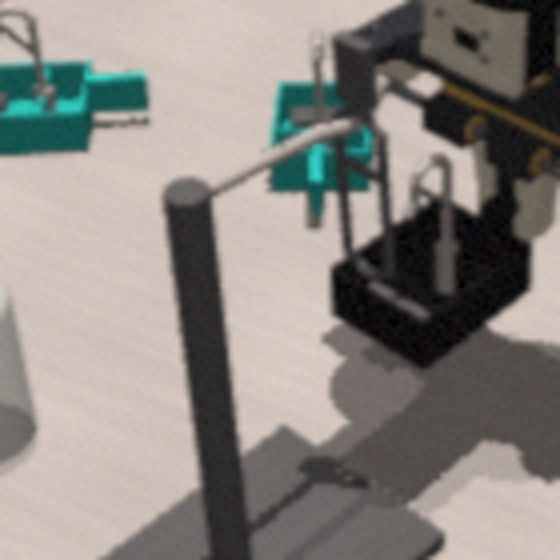

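The scene crop shows the hook (435,180) facing the hanging link's loop (375,230), both on the same line. Next I pass the nose through the loop.

Call:
{"api": "apply_moves", "payload": {"targets": [[0,-0.006,0,0,0,0,0],[0,-0.008,0,0,0,0,0],[0,-0.007,0,0,0,0,0],[0,-0.006,0,0,0,0,0],[0,-0.006,0,0,0,0,0],[0,-0.005,0,0,0,0,0],[0,-0.004,0,0,0,0,0],[0,-0.0025,0,0,0,0,0],[0,-0.0012,0,0,0,0,0],[0,0,0,0,0,0,0],[0,0,0,0,0,0,0]]}}

```text
time_s: 18.77
tcp_pos: [0.5135, -0.0208, 0.1355]
eef_rot: [-180.0, -0.0, 167.4]
contact_force: [-0.4, 0.0, -2.7]
gripper_width: 0.0084
gripper_force: 50.0
```

```bash
cat > m.py <<'E'
from h import *
import sys
tag=sys.argv[1];F=[]
S=snap('scene','s'+tag);D=snap('side','d'+tag)
for i in range(8):
    capture('side');s=get_state();F.append(s['contact_force'])
print(s['time_s'],s['tcp_pos'],s['eef_rot'],s['gripper_width'],np.mean(F,0),np.std(F,0))
o=np.array([.5912,-.0383]);a=np.radians(-12.7);e=np.array([np.cos(a),np.sin(a)]);n=np.array([-e[1],e[0]])
t=s['tcp_pos'][:2]-o;print('tcp s,n',t@e*1000,t@n*1000)
for nm,c in(('S',S),('D',D)):
  p=pts(c).reshape(-1,3);p=p[np.isfinite(p[:,0])];k=np.c_[(p[:,:2]-o)@e,(p[:,:2]-o)@n,p[:,2]]*1000
  for side in(-1,1):
    l=k[(abs(k[:,0])<14)&(side*k[:,1]>10)&(side*k[:,1]<24)&(k[:,2]>150)&(k[:,2]<240)]
    for z in(160,180,200,220):
        q=l[abs(l[:,2]-z)<8]
        if len(q): print(nm,side,z,len(q),q.mean(0).round(1))
crop=S['frame'][165:275,215:325]
cv2.imwrite(f'pics/c{tag}.png',np.hstack([cv2.resize(crop,(400,400),interpolation=2),cv2.resize(D['frame'][190:290,200:300],(400,400),interpolation=2)])[:,:,::-1])
E
python3 m.py 7
```

```text
19.2667 [ 0.51363273 -0.02077174  0.13560606] [1.79996004e+02 3.29802001e-03 1.67365499e+02] 0.008625829593544408 [-0.06600379 -0.48789157 -1.90244371] [0.51609145 0.60148355 0.35869387]
tcp s,n -79.52307748039671 0.04655555498329911
S -1 160 1 [  2.4 -13.1 167.9]
S -1 180 12 [  1.9 -11.4 180.6]
S -1 200 17 [  1.4 -12.3 200. ]
S -1 220 17 [  1.3 -12.3 219.3]
S 1 160 5 [  1.2  13.  164.6]
S 1 180 18 [  1.1  18.4 180.9]
S 1 200 19 [  0.9  18.7 199.7]
S 1 220 20 [  1.7  16.9 220.1]
D -1 180 5 [ -2.8 -10.9 178. ]
D -1 200 11 [ -1.9 -11.8 199.4]
D -1 220 6 [ -1.6 -13.5 220.1]
D 1 160 3 [ -4.   14.8 163.6]
D 1 180 11 [ -2.9  19.8 181.9]
D 1 200 11 [ -2.7  19.5 200.2]
D 1 220 11 [ -2.6  19.2 219.6]
```

View pics/c7.png

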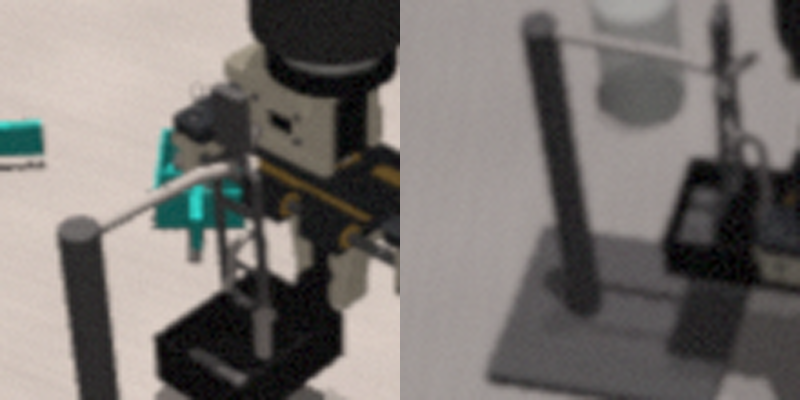

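The crops show the nose inside the loop (240,240 in the left crop), the link still upright and no contact force. Now I draw down.

Call:
{"api": "apply_moves", "payload": {"targets": [[0,0,0,0.003,0,0,0],[0,0,0,0.003,0,0,0],[0,0,0,0.002,0,0,0],[0,0,0,0.001,0,0,0],[0,0,0,0.001,0,0,0],[0,0,0,0,0,0,0]]}}

```text
time_s: 19.77
tcp_pos: [0.5135, -0.0209, 0.1253]
eef_rot: [-180.0, -0.0, 167.4]
contact_force: [-0.1, 1.3, -1.9]
gripper_width: 0.0088
gripper_force: 50.0
```

Call:
{"api": "apply_moves", "payload": {"targets": [[0,0,0,0.0008,0,0,0],[0,0,0,0.0008,0,0,0],[0,0,0,0.0008,0,0,0],[0,0,0,0.0006,0,0,0],[0,0,0,0,0,0,0]]}}

```text
time_s: 20.18
tcp_pos: [0.5136, -0.0208, 0.1225]
eef_rot: [-180.0, -0.0, 167.4]
contact_force: [-0.1, 0.4, -2.5]
gripper_width: 0.009
gripper_force: 50.0
```

Call:
{"api": "apply_moves", "payload": {"targets": [[0,0,0,0.0008,0,0,0],[0,0,0,0.0007,0,0,0],[0,0,0,0.0005,0,0,0],[0,0,0,0,0,0,0]]}}

```text
time_s: 20.52
tcp_pos: [0.5136, -0.0208, 0.1204]
eef_rot: [-180.0, -0.0, 167.4]
contact_force: [-0.7, 0.1, -2.4]
gripper_width: 0.0087
gripper_force: 50.0
```

Call:
{"api": "apply_moves", "payload": {"targets": [[0,0,0,0.0006,0,0,0],[0,0,0,0.0005,0,0,0],[0,0,0,0.0004,0,0,0],[0,0,0,0,0,0,0]]}}

```text
time_s: 20.85
tcp_pos: [0.5136, -0.0208, 0.119]
eef_rot: [-180.0, -0.0, 167.4]
contact_force: [-0.9, 0.3, -2.4]
gripper_width: 0.0085
gripper_force: 50.0
```

Call:
{"api": "apply_moves", "payload": {"targets": [[0,0,0,0.0006,0,0,0],[0,0,0,0.0005,0,0,0],[0,0,0,0.0004,0,0,0],[0,0,0,0,0,0,0]]}}

```text
time_s: 21.18
tcp_pos: [0.5136, -0.0208, 0.1175]
eef_rot: [-180.0, -0.0, 167.4]
contact_force: [-0.2, -0.3, -1.0]
gripper_width: 0.0084
gripper_force: 50.0
```

Call:
{"api": "apply_moves", "payload": {"targets": [[0,0,0,0.0006,0,0,0],[0,0,0,0.0005,0,0,0],[0,0,0,0.0004,0,0,0],[0,0,0,0,0,0,0]]}}

```text
time_s: 21.52
tcp_pos: [0.5136, -0.0208, 0.1159]
eef_rot: [-180.0, -0.0, 167.4]
contact_force: [0.2, -0.4, -2.4]
gripper_width: 0.0088
gripper_force: 50.0
```

Call:
{"api": "apply_moves", "payload": {"targets": [[0,0,0,0.0006,0,0,0],[0,0,0,0.0005,0,0,0],[0,0,0,0.0004,0,0,0],[0,0,0,0,0,0,0]]}}

```text
time_s: 21.85
tcp_pos: [0.5136, -0.0208, 0.1145]
eef_rot: [-180.0, -0.0, 167.4]
contact_force: [-0.0, -0.5, -2.1]
gripper_width: 0.0084
gripper_force: 50.0
```

```bash
python3 m.py 8
```

```text
22.35 [ 0.51365449 -0.02082966  0.11457239] [-1.79997584e+02  8.94231584e-05  1.67364876e+02] 0.008311719770231062 [-0.1782291  -0.14625917 -2.09667875] [0.42775942 0.53612706 0.60844854]
tcp s,n -79.489108192301 -0.005167480703366367
S -1 160 1 [  4.5 -11.1 167.6]
S -1 180 17 [  2.9 -12.2 180.4]
S -1 200 19 [  2.1 -11.6 199.7]
S -1 220 15 [  3.2 -12.4 219. ]
S 1 160 7 [  3.3  14.3 165.9]
S 1 180 20 [  2.   18.8 179.9]
S 1 200 16 [  2.6  17.7 200.5]
S 1 220 21 [  1.9  17.5 220. ]
D -1 160 1 [  2.7 -10.6 160.6]
D -1 180 8 [ -0.  -12.2 180.2]
D -1 200 6 [ -1.  -12.7 200.1]
D -1 220 3 [ -2.6 -12.3 225.4]
D 1 160 2 [ -2.6  14.5 162.4]
D 1 180 13 [ -1.1  19.8 180.5]
D 1 200 11 [ -0.8  18.8 200.9]
D 1 220 15 [ -1.5  18.7 219.3]
```

Call:
{"api": "apply_moves", "payload": {"targets": [[0,0,0,0.0006,0,0,0],[0,0,0,0.0004,0,0,0],[0,0,0,0,0,0,0]]}}

```text
time_s: 22.6
tcp_pos: [0.514, -0.0208, 0.1137]
eef_rot: [180.0, 0.0, 167.4]
contact_force: [0.3, 0.1, 0.2]
gripper_width: 0.0087
gripper_force: 50.0
```

Call:
{"api": "apply_moves", "payload": {"targets": [[0,0,0,0.0006,0,0,0],[0,0,0,0.0004,0,0,0],[0,0,0,0,0,0,0]]}}

```text
time_s: 22.85
tcp_pos: [0.5143, -0.0207, 0.1131]
eef_rot: [180.0, 0.1, 167.4]
contact_force: [0.1, 0.3, 2.7]
gripper_width: 0.0089
gripper_force: 50.0
```

Call:
{"api": "apply_moves", "payload": {"targets": [[0,0,0,0.0006,0,0,0],[0,0,0,0.0004,0,0,0],[0,0,0,0,0,0,0]]}}

```text
time_s: 23.1
tcp_pos: [0.5138, -0.0208, 0.1117]
eef_rot: [180.0, 0.0, 167.4]
contact_force: [0.2, 0.7, 3.8]
gripper_width: 0.0086
gripper_force: 50.0
```

Call:
{"api": "apply_moves", "payload": {"targets": [[0,0,0,0.0006,0,0,0],[0,0,0,0.0004,0,0,0],[0,0,0,0,0,0,0]]}}

```text
time_s: 23.35
tcp_pos: [0.5135, -0.0208, 0.1104]
eef_rot: [-180.0, -0.0, 167.4]
contact_force: [0.6, -0.4, 1.4]
gripper_width: 0.009
gripper_force: 50.0
```

Call:
{"api": "apply_moves", "payload": {"targets": [[0,0,0,0.0003,0,0,0],[0,0,0,0.0003,0,0,0],[0,0,0,0,0,0,0]]}}

```text
time_s: 23.6
tcp_pos: [0.5136, -0.0208, 0.1098]
eef_rot: [-180.0, -0.0, 167.4]
contact_force: [0.2, 0.4, 2.1]
gripper_width: 0.0093
gripper_force: 50.0
```

Call:
{"api": "apply_moves", "payload": {"targets": [[0,0,0,0.0003,0,0,0],[0,0,0,0.0003,0,0,0],[0,0,0,0,0,0,0]]}}

```text
time_s: 23.85
tcp_pos: [0.5136, -0.0208, 0.1093]
eef_rot: [-180.0, -0.0, 167.4]
contact_force: [-0.4, 0.2, 1.7]
gripper_width: 0.0086
gripper_force: 50.0
```

Call:
{"api": "apply_moves", "payload": {"targets": [[0,0,0,0.0003,0,0,0],[0,0,0,0.0003,0,0,0],[0,0,0,0,0,0,0]]}}

```text
time_s: 24.1
tcp_pos: [0.5136, -0.0208, 0.1087]
eef_rot: [-180.0, -0.0, 167.4]
contact_force: [-0.1, -0.9, 2.9]
gripper_width: 0.0089
gripper_force: 50.0
```

Call:
{"api": "apply_moves", "payload": {"targets": [[0,0,0,0.0003,0,0,0],[0,0,0,0.0003,0,0,0],[0,0,0,0.0002,0,0,0],[0,0,0,0,0,0,0]]}}

```text
time_s: 24.43
tcp_pos: [0.5136, -0.0208, 0.1079]
eef_rot: [-180.0, -0.0, 167.4]
contact_force: [-0.1, 0.1, 2.2]
gripper_width: 0.0089
gripper_force: 50.0
```

Call:
{"api": "apply_moves", "payload": {"targets": [[0,0,0,0.0003,0,0,0],[0,0,0,0.0003,0,0,0],[0,0,0,0.0002,0,0,0],[0,0,0,0,0,0,0]]}}

```text
time_s: 24.77
tcp_pos: [0.5136, -0.0208, 0.1071]
eef_rot: [-180.0, -0.0, 167.4]
contact_force: [-0.4, 0.1, 2.6]
gripper_width: 0.0084
gripper_force: 50.0
```

Call:
{"api": "apply_moves", "payload": {"targets": [[0,0,0,0.0003,0,0,0],[0,0,0,0.0003,0,0,0],[0,0,0,0.0002,0,0,0],[0,0,0,0,0,0,0]]}}

```text
time_s: 25.1
tcp_pos: [0.5136, -0.0208, 0.1063]
eef_rot: [-180.0, -0.0, 167.4]
contact_force: [-0.1, -0.2, 2.1]
gripper_width: 0.0088
gripper_force: 50.0
```

Call:
{"api": "apply_moves", "payload": {"targets": [[0,0,0,0.0003,0,0,0],[0,0,0,0.0003,0,0,0],[0,0,0,0.0002,0,0,0],[0,0,0,0.0002,0,0,0],[0,0,0,0,0,0,0]]}}

```text
time_s: 25.52
tcp_pos: [0.5136, -0.0208, 0.1053]
eef_rot: [-180.0, -0.0, 167.4]
contact_force: [1.0, 0.4, 2.4]
gripper_width: 0.0082
gripper_force: 50.0
```

Call:
{"api": "apply_moves", "payload": {"targets": [[0,0,0,0.0003,0,0,0],[0,0,0,0.0003,0,0,0],[0,0,0,0.0002,0,0,0],[0,0,0,0.0002,0,0,0],[0,0,0,0,0,0,0]]}}

```text
time_s: 25.93
tcp_pos: [0.5135, -0.0208, 0.1042]
eef_rot: [-180.0, -0.0, 167.4]
contact_force: [-0.5, -1.3, 2.2]
gripper_width: 0.0085
gripper_force: 50.0
```

Call:
{"api": "apply_moves", "payload": {"targets": [[0,0,0,0.0003,0,0,0],[0,0,0,0.0003,0,0,0],[0,0,0,0.0002,0,0,0],[0,0,0,0,0,0,0]]}}

```text
time_s: 26.27
tcp_pos: [0.5135, -0.0208, 0.1034]
eef_rot: [-180.0, -0.0, 167.4]
contact_force: [-0.9, 0.9, 0.6]
gripper_width: 0.0089
gripper_force: 50.0
```

Call:
{"api": "apply_moves", "payload": {"targets": [[0,0,0,0.0003,0,0,0],[0,0,0,0.0003,0,0,0],[0,0,0,0,0,0,0]]}}

```text
time_s: 26.52
tcp_pos: [0.5135, -0.0208, 0.1028]
eef_rot: [-180.0, -0.0, 167.4]
contact_force: [0.3, 0.0, -0.0]
gripper_width: 0.0087
gripper_force: 50.0
```

Call:
{"api": "apply_moves", "payload": {"targets": [[0,0,0,0.0003,0,0,0],[0,0,0,0.0003,0,0,0],[0,0,0,0,0,0,0]]}}

```text
time_s: 26.77
tcp_pos: [0.5135, -0.0208, 0.1022]
eef_rot: [-180.0, -0.0, 167.4]
contact_force: [0.3, 0.2, 1.0]
gripper_width: 0.0088
gripper_force: 50.0
```

Call:
{"api": "apply_moves", "payload": {"targets": [[0,0,0,0.0003,0,0,0],[0,0,0,0.0003,0,0,0],[0,0,0,0,0,0,0]]}}

```text
time_s: 27.02
tcp_pos: [0.5136, -0.0208, 0.1017]
eef_rot: [-180.0, -0.0, 167.4]
contact_force: [0.1, 0.2, 0.8]
gripper_width: 0.0086
gripper_force: 50.0
```

Call:
{"api": "apply_moves", "payload": {"targets": [[0,0,0,0.0003,0,0,0],[0,0,0,0.0003,0,0,0],[0,0,0,0,0,0,0]]}}

```text
time_s: 27.27
tcp_pos: [0.5137, -0.0208, 0.1011]
eef_rot: [-180.0, 0.0, 167.4]
contact_force: [-0.3, 0.6, 0.5]
gripper_width: 0.0088
gripper_force: 50.0
```

Call:
{"api": "apply_moves", "payload": {"targets": [[0,0,0,0.0003,0,0,0],[0,0,0,0.0003,0,0,0],[0,0,0,0,0,0,0]]}}

```text
time_s: 27.52
tcp_pos: [0.5133, -0.0208, 0.1003]
eef_rot: [-180.0, -0.0, 167.4]
contact_force: [0.3, -0.1, -1.6]
gripper_width: 0.0088
gripper_force: 50.0
```

Call:
{"api": "apply_moves", "payload": {"targets": [[0,0,0,0.0003,0,0,0],[0,0,0,0.0003,0,0,0],[0,0,0,0,0,0,0]]}}

```text
time_s: 27.77
tcp_pos: [0.5132, -0.0209, 0.0995]
eef_rot: [-180.0, -0.1, 167.4]
contact_force: [0.3, -0.2, -2.0]
gripper_width: 0.0084
gripper_force: 50.0
```

Call:
{"api": "apply_moves", "payload": {"targets": [[0,0,0,0.0003,0,0,0],[0,0,0,0.0003,0,0,0],[0,0,0,0,0,0,0]]}}

```text
time_s: 28.02
tcp_pos: [0.5135, -0.0208, 0.0992]
eef_rot: [-180.0, -0.0, 167.4]
contact_force: [-0.5, -0.7, -2.0]
gripper_width: 0.009
gripper_force: 50.0
```

The reading fell back to bare tray weight, so the latch has snapped. Now I seat the bar and build up the pull.

Call:
{"api": "apply_moves", "payload": {"targets": [[0,0,0,0.0003,0,0,0],[0,0,0,0.0003,0,0,0],[0,0,0,0,0,0,0]]}}

```text
time_s: 28.27
tcp_pos: [0.5137, -0.0208, 0.0988]
eef_rot: [180.0, 0.0, 167.4]
contact_force: [0.2, 0.7, -2.4]
gripper_width: 0.0088
gripper_force: 50.0
```

Call:
{"api": "apply_moves", "payload": {"targets": [[0,0,0,0.0003,0,0,0],[0,0,0,0.0003,0,0,0],[0,0,0,0,0,0,0]]}}

```text
time_s: 28.52
tcp_pos: [0.514, -0.0208, 0.0984]
eef_rot: [180.0, 0.0, 167.4]
contact_force: [0.6, 1.1, -0.2]
gripper_width: 0.0086
gripper_force: 50.0
```

Call:
{"api": "apply_moves", "payload": {"targets": [[0,0,0,0.0003,0,0,0],[0,0,0,0.0003,0,0,0],[0,0,0,0,0,0,0]]}}

```text
time_s: 28.77
tcp_pos: [0.5142, -0.0207, 0.098]
eef_rot: [180.0, 0.1, 167.4]
contact_force: [-0.2, 0.2, 2.8]
gripper_width: 0.0087
gripper_force: 50.0
```

Call:
{"api": "apply_moves", "payload": {"targets": [[0,0,0,0.0003,0,0,0],[0,0,0,0.0002,0,0,0],[0,0,0,0,0,0,0]]}}

```text
time_s: 29.02
tcp_pos: [0.5143, -0.0207, 0.0975]
eef_rot: [180.0, 0.1, 167.4]
contact_force: [0.2, 1.2, 5.1]
gripper_width: 0.0088
gripper_force: 50.0
```

```bash
cat > f.py <<'E'
from h import *
F=[]
for i in range(12): capture('side');s=get_state();F.append(s['contact_force'])
F=np.array(F);print(s['time_s'],s['tcp_pos'],F.mean(0).round(2),F[:,2].round(1))
E
python3 f.py
```

```text
29.6167 [ 0.51430375 -0.02069364  0.09754418] [0.   0.17 5.2 ] [4.  5.8 5.3 5.1 4.9 5.6 5.  5.8 4.8 6.1 4.8 5.3]
```

Call:
{"api": "apply_moves", "payload": {"targets": [[0,0,0,0.0001,0,0,0],[0,0,0,0.0001,0,0,0],[0,0,0,0,0,0,0]]}}

```text
time_s: 29.87
tcp_pos: [0.5144, -0.0207, 0.0975]
eef_rot: [180.0, 0.1, 167.4]
contact_force: [0.3, -0.1, 6.1]
gripper_width: 0.009
gripper_force: 50.0
```

```bash
python3 f.py
```

```text
30.4667 [ 0.51438339 -0.02070029  0.09743964] [ 0.31 -0.05  5.99] [6.9 6.5 5.3 5.8 6.2 5.7 5.  5.8 5.9 5.8 6.4 6.6]
```

Call:
{"api": "apply_moves", "payload": {"targets": [[0,0,0,0.0001,0,0,0],[0,0,0,0,0,0,0]]}}

```text
time_s: 30.63
tcp_pos: [0.5145, -0.0207, 0.0974]
eef_rot: [180.0, 0.1, 167.4]
contact_force: [0.2, 0.9, 6.0]
gripper_width: 0.0087
gripper_force: 50.0
```

```bash
python3 f.py
```

```text
31.2333 [ 0.51446187 -0.0206765   0.09740259] [ 0.05 -0.06  5.83] [5.4 6.  5.9 6.8 6.2 6.  6.2 6.1 5.5 5.  5.7 5.3]
```

Call:
{"api": "apply_moves", "payload": {"targets": [[0,0,0,0.0001,0,0,0],[0,0,0,0,0,0,0]]}}

```text
time_s: 31.4
tcp_pos: [0.5146, -0.0206, 0.0973]
eef_rot: [180.0, 0.1, 167.4]
contact_force: [0.4, 0.2, 6.1]
gripper_width: 0.0084
gripper_force: 50.0
```

```bash
python3 f.py
```

```text
32.0 [ 0.51454013 -0.02064731  0.09734711] [0.15 0.01 6.13] [6.7 5.  7.1 5.8 6.7 5.7 6.3 5.7 5.9 6.2 6.5 6. ]
```

Call:
{"api": "apply_moves", "payload": {"targets": [[0,0,0,0.0001,0,0,0],[0,0,0,0,0,0,0]]}}

```text
time_s: 32.17
tcp_pos: [0.5146, -0.0206, 0.0973]
eef_rot: [180.0, 0.1, 167.4]
contact_force: [0.0, -0.1, 5.9]
gripper_width: 0.0085
gripper_force: 50.0
```

```bash
python3 f.py
```

```text
32.7667 [ 0.51460033 -0.02064847  0.09732023] [-0.    0.11  6.38] [6.3 6.9 7.1 5.9 6.6 6.3 6.1 6.2 5.5 7.4 6.2 6.2]
```

The hold is proven, first at about 7.3 N chain load and then at 6.4 N pull by the arm. Now I unload and let go gently.

Call:
{"api": "apply_moves", "payload": {"targets": [[0,0,0,-0.0003,0,0,0],[0,0,0,-0.0003,0,0,0],[0,0,0,-0.0003,0,0,0],[0,0,0,-0.0003,0,0,0],[0,0,0,-0.0002,0,0,0],[0,0,0,0,0,0,0]]}}

```text
time_s: 33.27
tcp_pos: [0.5136, -0.0208, 0.0979]
eef_rot: [-180.0, -0.0, 167.4]
contact_force: [0.3, -0.2, 3.7]
gripper_width: 0.0087
gripper_force: 50.0
```

```bash
python3 f.py; python3 m.py 9
```

```text
33.8667 [ 0.51361296 -0.02080701  0.09793854] [-0.12 -0.28  3.47] [3.9 3.2 4.2 3.6 3.6 2.7 4.  3.7 3.5 3.5 3.  2.7]
34.3667 [ 0.51363781 -0.02081946  0.09794776] [-1.79998632e+02 -1.38709065e-03  1.67364546e+02] 0.008676217681149113 [ 0.15511758 -0.08625813  3.02256317] [0.48047667 0.35394667 0.4260495 ]
tcp s,n -79.50762393043723 0.0011208854783506528
S -1 160 2 [ -0.3 -11.5 165.8]
S -1 180 16 [ -0.3 -11.9 180.1]
S -1 200 18 [  0.5 -12.5 200.9]
S -1 220 16 [  1. -12. 220.]
S 1 160 7 [  0.4  14.  165.6]
S 1 180 17 [ -0.6  17.6 179.5]
S 1 200 19 [  0.2  18.1 199.9]
S 1 220 18 [  0.9  17.4 220.4]
D -1 160 4 [ -2.  -12.4 162.4]
D -1 180 5 [ -4.3 -13.1 178.1]
D -1 200 8 [ -2.  -12.2 201.3]
D -1 220 4 [ -3.3 -12.4 223.2]
D 1 160 3 [ -4.4  16.1 165.1]
D 1 180 9 [ -3.1  17.3 178.6]
D 1 200 11 [ -2.7  18.6 200.4]
D 1 220 11 [ -2.5  18.8 219.1]
```

View pics/c9.png

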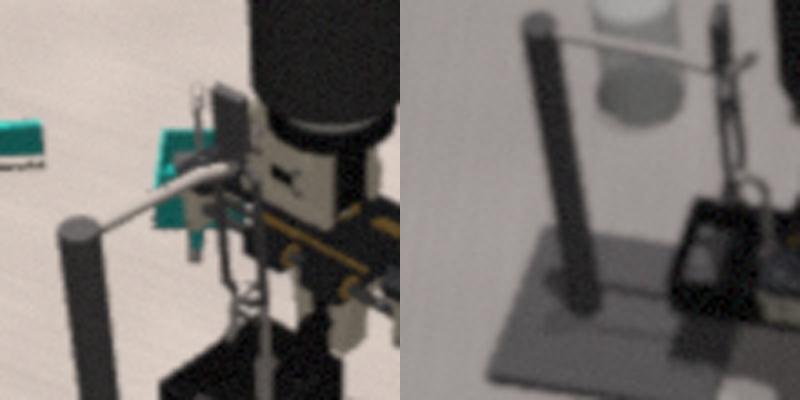

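The crops show the crown seated on the bottom bar (245,295 in the left crop; 745,195 in the right). I unload the rest and loosen the grip.

Call:
{"api": "apply_moves", "payload": {"targets": [[0,0,0,-0.0003,0,0,0],[0,0,0,-0.0003,0,0,0],[0,0,0,-0.0002,0,0,0],[0,0,0,0,0,0,0]]}}

```text
time_s: 34.7
tcp_pos: [0.5132, -0.0209, 0.0985]
eef_rot: [-180.0, -0.0, 167.4]
contact_force: [-0.2, -0.6, 0.2]
gripper_width: 0.0084
gripper_force: 50.0
```

Call:
{"api": "apply_moves", "payload": {"targets": [[0,0,0,0,0,0,0],[0,0,0,0,0,0,0],[0,0,0,0,0,0,0],[0,0,0,0,0,0,0],[0,0,0,0,0,0,0],[0,0,0,0,0,0,0]], "newtons": 3}}

```text
time_s: 35.2
tcp_pos: [0.5135, -0.0208, 0.0987]
eef_rot: [-180.0, -0.0, 167.4]
contact_force: [-0.2, 0.1, -1.0]
gripper_width: 0.0084
gripper_force: 3.0
```

Call:
{"api": "apply_moves", "payload": {"targets": [[0.1,0,0,0,0,0,0],[0.11,0,0,0,0,0,0],[0.13,0,0,0,0,0,0],[0.2,0,0,0,0,0,0],[0.35,0,0,0,0,0,0],[0.6,0,0,0,0,0,0],[0.8,0,0,0,0,0,0],[0.8,0,0,0,0,0,0],[0.8,0,0,0,0,0,0],[0.8,0,0,0,0,0,0],[0.8,0,0,0,0,0,0],[0.8,0,0,0,0,0,0]]}}

```text
time_s: 36.2
tcp_pos: [0.5137, -0.0208, 0.0988]
eef_rot: [180.0, 0.0, 167.4]
contact_force: [-0.2, 0.2, 0.9]
gripper_width: 0.0652
gripper_force: 0.0
```

```bash
python3 f.py
cat > v.py <<'E'
from h import *
import sys
tag=sys.argv[1]
for j in range(3):
  S=snap('scene','s'+tag);D=snap('side','d'+tag)
  o=np.array([.5912,-.0383]);a=np.radians(-12.7);e=np.array([np.cos(a),np.sin(a)]);n=np.array([-e[1],e[0]])
  for nm,c in(('S',S),('D',D)):
    p=pts(c);f=c['frame'];m=np.isfinite(p[...,0])&(f.max(-1)<70);p=p[m];k=np.c_[(p[:,:2]-o)@e,(p[:,:2]-o)@n,p[:,2]]*1000
    t=k[(k[:,0]>-100)&(k[:,0]<60)&(abs(k[:,1])<50)&(k[:,2]>30)&(k[:,2]<115)]
    print(nm,len(t),t.min(0).round(),t.max(0).round(),t.mean(0).round(1),end=' | ')
    for x0 in(-85,-35,25,35):
        q=t[abs(t[:,0]-x0)<6]
        if len(q): print(x0,q[:,2].max().round(1),end=' ')
    print()
  for _ in range(4): capture('side')
cv2.imwrite(f'pics/c{tag}.png',np.hstack([cv2.resize(S['frame'][165:305,195:335],(400,400),interpolation=2),cv2.resize(D['frame'][190:290,200:300],(400,400),interpolation=2)])[:,:,::-1])
print(get_state()['time_s'])
E
python3 v.py 10
```

```text
36.8 [ 0.51368999 -0.02078596  0.09877399] [-0.18 -0.06  0.12] [-0.8  0.7  0.3 -0.4  0.2  0.3 -0.8 -0.2  0.6  1.1 -0.4  0.8]
S 1429 [-88. -38.  65.] [ 48.  40. 115.] [-5.2  2.6 87.5] | -85 114.6 -35 99.1 25 104.8 35 105.8 
D 739 [-92. -44.  63.] [ 43.  43. 113.] [ 4.5  2.8 84. ] | -85 105.0 -35 98.4 25 108.8 35 109.0 
S 1445 [-87. -43.  63.] [ 49.  39. 115.] [-4.7  2.4 87.5] | -85 114.5 -35 99.9 25 105.1 35 105.1 
D 759 [-91. -47.  58.] [ 46.  42. 115.] [ 6.3  3.1 84. ] | -85 109.7 -35 96.8 25 108.4 35 107.6 
S 1426 [-87. -47.  64.] [ 55.  38. 115.] [ 1.   2.5 87.7] | -85 113.4 -35 101.8 25 104.7 35 104.7 
D 776 [-92. -46.  59.] [ 49.  42. 114.] [ 8.4  2.7 83.7] | -85 106.6 -35 92.8 25 108.4 35 108.3 
37.7
```

Call:
{"api": "apply_moves", "payload": {"targets": [[1,0.004,0,0,0,0,0],[1,0.008,0,0,0,0,0],[1,0.01,0,0,0,0,0],[1,0.01,0,0,0,0,0],[1,0.01,0,0,0,0,0],[1,0.01,0,0,0,0,0],[1,0.008,0,-0.005,0,0,0],[1,0,0,-0.02,0,0,0],[1,0,0,-0.03,0,0,0],[1,0,0,-0.03,0,0,0],[1,0,0,-0.03,0,0,0],[1,0,0,-0.02,0,0,0],[1,0,0,0,0,0,0],[1,0,0,0,0,0,0],[1,0,0,0,0,0,0],[1,0,0,0,0,0,0],[1,0,0,0,0,0,0],[1,0,0,0,0,0,0],[1,0,0,0,0,0,0],[1,0,0,0,0,0,0]]}}

```text
time_s: 39.37
tcp_pos: [0.455, -0.0077, 0.2334]
eef_rot: [-180.0, -0.0, 167.4]
contact_force: [0.1, 0.0, 0.1]
gripper_width: 0.0873
gripper_force: 0.0
```

Call:
{"api": "apply_moves", "payload": {"targets": [[1,0,0,0,0,0,0],[1,0,0,0,0,0,0],[1,0,0,0,0,0,0],[1,0,0,0,0,0,0],[1,0,0,0,0,0,0],[1,0,0,0,0,0,0],[1,0,0,0,0,0,0],[1,0,0,0,0,0,0],[1,0,0,0,0,0,0],[1,0,0,0,0,0,0],[1,0,0,0,0,0,0],[1,0,0,0,0,0,0],[1,0,0,0,0,0,0],[1,0,0,0,0,0,0],[1,0,0,0,0,0,0],[1,0,0,0,0,0,0],[1,0,0,0,0,0,0],[1,0,0,0,0,0,0],[1,0,0,0,0,0,0],[1,0,0,0,0,0,0]]}}

```text
time_s: 41.03
tcp_pos: [0.4551, -0.0077, 0.2337]
eef_rot: [-180.0, -0.0, 167.4]
contact_force: [-0.8, 0.1, -0.7]
gripper_width: 0.0876
gripper_force: 0.0
```

```bash
python3 v.py 11
```

```text
S 1374 [-83. -35.  65.] [ 51.  38. 112.] [ 0.2  4.5 87.2] | -85 103.8 -35 99.6 25 104.0 35 106.5 
D 1098 [-88. -37.  59.] [ 46.  40. 114.] [-8.4  3.3 82.6] | -85 104.8 -35 101.0 25 105.2 35 108.4 
S 1368 [-82. -35.  64.] [ 50.  38. 110.] [ 0.1  4.5 87.1] | -85 101.6 -35 104.2 25 104.5 35 106.4 
D 1094 [-88. -39.  59.] [ 47.  41. 114.] [-8.3  3.7 83. ] | -85 101.1 -35 102.2 25 105.0 35 108.4 
S 1374 [-84. -35.  64.] [ 50.  38. 114.] [ 0.2  4.5 87.1] | -85 101.3 -35 99.0 25 105.4 35 106.2 
D 1098 [-88. -37.  59.] [ 46.  42. 115.] [-8.3  3.4 82.7] | -85 103.4 -35 100.6 25 102.6 35 105.5 
41.9333
```

View pics/c11.png

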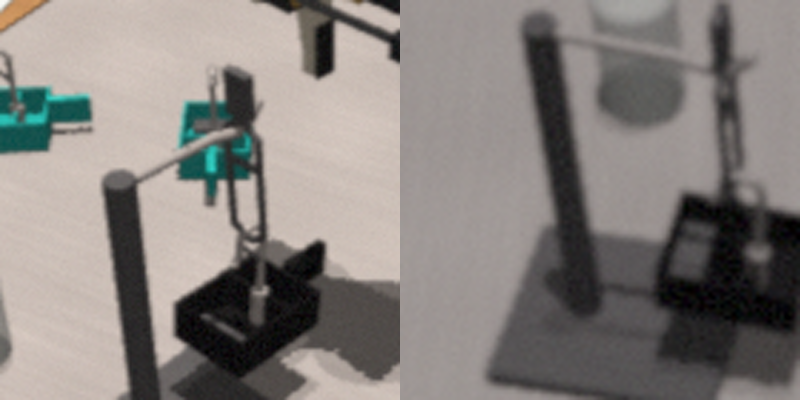

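The tray hangs from the link's bottom bar (250,240), still, with the gripper well clear. I hand in the job.

```bash
python3 -c "
from plant import close_job
print(close_job())"
```

```text
the job is handed in; nothing more can be done
None
```

The link hangs on the stand's arm and the tray's hook is latched on the link's bottom bar, hanging free and still. I proved the hold at about 7.3 N chain load, then at 6.4 N arm pull (about 8.5 N in the chain), each for over half a second. The job is handed in, but no verdict came back.

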